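# Fit the grating plate to the catch box

## Robot

A 6-joint arm with a two-finger parallel gripper is mounted at the origin on the work surface. World frame = base frame: x ahead of the robot, y to its left, z up, the work surface at z = 0. Lengths are in mm, angles in rad, forces in N, time in s.
With the tool pointing down it reaches from about 350 to 875 mm from the base axis. Payload 4.2 kg.
Tool frame: the origin (TCP) lies midway between the tips of the shut fingers; the grasp point (between the pads) lies 19 mm behind it (arm.grasp_offset is the distance from the TCP to the grasp point, in mm); z points along the fingers, y is the direction in which the jaws open and shut (so a half turn about z gives the same grasp; the last joint's range is limited). The gripper opens to 85 mm and grips with 20 to 120 N. Pads are 22 mm wide; open, the fingers measure 114 mm over their backs; the gripper's body (76 mm by 85 mm) begins 54 mm behind the grasp point. The pads swing forward as they close: fully open they stand 13 mm farther back than shut.
Start: joints at [1.375, 0.385, 0.008, 0, -1.194, -0.259], TCP at [274.518, 561.461, 203.012] pointing down, gripper open.
Joint ranges: [-3.14, 3.14], [-1.21, 2.06], [-1.07, 1.41], [-3.16, 2.05], [-2.99, -0.16], [-3.1, 3.1]. Speed limits (rad/s): [2.79, 2.79, 3.14, 3.14, 3.14, 3.14].

## Interface

Orientations are given as a unit quaternion [x, y, z, w].
In Python, from bench import arm gives the robot as it stands.
- The arm moves only by the tool move_arm, never from a script. Its argument "moves" is a list of rows, each an object with "gripper": the gripper's target within -1 to 1 (fully open at 1, half-way at 0, shut at -1); "xyz": the shift along the tool's x, y, z in cm, a list of three; "angular": the turn, a rotation vector about the tool's x, y, z in rad, a list of three. In form: [{"gripper": gripper, "xyz": [dx, dy, dz], "angular": [wx, wy, wz]}, ...]. A call has 1 to 10 rows; each row is the pose to reach, as a shift and turn from the pose commanded when the call began, along the tool's axes at that moment; what a row does not reach only later rows make up. A row lasts 1/8 s, in which the tool goes at most 62.5 mm and 10.7 degrees, less where a joint would pass 70% of its speed; a pose out of reach is approached as far as the arm can. A call with a gripper value outside its range is refused whole. The fingers move at their own pace and stop on an object; the grip force is fixed at half the most. Time passes only in rows, so rows that repeat a pose let the fingers close. It gives the time, the measured TCP pose, the force and the opening at its end, in the units of the state.
- arm.read_state(): the state, without advancing time (a new reading comes with each control period).
- arm.get_image(name): name is "side" or "top" or "wrist"; returns (picture, depth): 384x512x3 uint8, blue, green, red; 384x512 float32, mm along the optical axis (not along the pixel's ray), 0 where there is no reading.
- arm.get_calibration(name): a dict with "camera_matrix" (3x3 intrinsics, pixels), "k1" (the pictures are not rectified: a ray, as slopes to the right and down, at radius r is drawn at 1 + k1 r^2 times it, then the intrinsics apply), "R" (3x3) and "t" (3): a world point X has camera coordinates R X + t. Camera axes: x right, y down, z forward; pixel columns grow to the right and rows downward; lengths in mm; the calibration is good to about 2 mm. A picture is of the moment at which its call begins: read the wrist's pose just before it. get_calibration takes no time and is no camera call; for the wrist camera it gives the pose at the moment of the call.
- arm.job_done(): hands the job in, once; it reports no verdict.
The state is a dict: "clock": time; "joints": joint angles; "joint_vel": joint speeds; "joint_efforts": joint torques, N m; "position": TCP position; "ee_rot": TCP orientation; "contact_force": force on the tool from outside, world axes, zero at the start; "wrist_torque": the same for the moment, N m; "gripper_width": finger opening in mm.
Only numpy, scipy, OpenCV 4.12 (cv2) and the standard library are available. Lean on these libraries where they do the work, as an engineer would, in place of code of your own. Each camera call takes 0.05 s, during which the arm holds its last target. There are 200 camera calls.

## Task

Fit the grating plate (the one with rows of raised teeth, not the slicing plate) onto the white catch box: hold it sloping, hook its tongue under the retaining lip at the box's end, swing it down and press its other end until the spring catch snaps over the tab and the plate is fully home. The thickness wheel has been left at an unknown setting, so find the slot under the lip by feel and do not force the plate or the box; leave the slicing plate and everything else on the counter where they are, and take your hand away.

Things in the scene. Friction and masses are not known exactly. Their poses are not given: they have to be found in the camera images.
- grater_plate: the plate to fit: grey frame 160 (x) x 56 (y) x 12 mm thick round a steel face with rows of raised teeth, about 120 g; a wide tongue sticks out at its +x end, a narrow tab at its -x end. Lies flat on the counter, teeth up. Origin: centre of the frame's underside, z up through the teeth. Grip it across its 56 mm width, by its sides. The solid bar of frame at x -80 to -58 mm is where to press it down.
- slicer_plate: a second plate with the same frame, but with one slanting blade across a slot instead of teeth; it lies beside the grating plate, on either side of it; same axes. Leave it alone.
- catch_box: white slicer catch box 200 x 70 mm, stuck fast to the counter by suction feet. Origin under its centre, on the counter; +x towards its end with the retaining lip (roughly towards the robot), z up. Corner cheeks (|x| over 62) stand 60 mm apart, tops at box z 80 (lip end) and 74 (catch end); between them the long walls end at z 46 mm, so fingers fit beside the plate.
- tongue_tip (a point): on the grating plate: middle of the tongue's end, underside (plate x +92, y 0, z 0 mm). The tongue is 44 wide, 12 long and 4 mm thick, flush with the frame's underside
- tab_tip (a point): on the grating plate: middle of the tab's end, underside (plate x -88, y 0, z 0 mm). The tab is 20 wide, 8 long and 5 mm thick, flush with the frame's underside
- seat (a point): on the catch box: x 0, y 0, z 68 mm, axes as the box: where the plate's origin lies when home and the carriage (see lip_end) is lowest; about 2 mm play along x. The tab end then rests on a fixed ledge with its top at this height (box x -88 to -66). With the carriage up, the tongue end lies up to 8 mm higher and the plate slopes by up to 0.05 rad
- lip_end (a point): fixed point on the catch box (x 82, y 0, z 68 mm). Slot for the tongue: a metal carriage with a flat face at x 82, which the thickness wheel holds 0 to 8 mm up, unmeasured: find it by feel. Ledge at z 68 plus that, lip's underside 6 mm and top 12 mm above the ledge, lip x 82 to 96, end wall at x 93, solid face 40 mm down from the ledge. At 14 degrees slope the tongue goes 8 mm in, wholly below 10
- catch_nose (a point): on the spring catch: underside of its nose, over the tab when closed (box x -84, z 74.5 mm as it rests)
- catch (a joint): spring catch at the box's -x end: grey upright clip 24 mm wide, pivot at box x -82, z 40, top at z 88.5, stem's inner face at x -89.2 mm. 0 = closed, as it rests; grows to 0.35 rad as the head is pushed outwards. The tab, pressed down on the head's steep sloping top (x -84 to -89, z 77 to 86), pushes it out some 0.1 rad, then it springs back over the tab; takes about 4 to 12 N
- mortar: white ceramic mortar with a spout, 122 across, 66 mm high; origin under its centre; leave alone
- pestle: white ceramic pestle lying on the counter, 156 long, 33 mm thick; origin under its middle, x along it; leave alone
- clip_jar: clip-top glass jar of pale paste, 108 across, 132 mm high; origin under its centre; leave alone
- small_pot: small pot with a blue lid, 58 across, 43 mm high; origin under its centre; leave alone
- thermometer: white probe thermometer lying on the counter, 177 mm long, 9 mm high; origin under its body, x towards the probe; leave alone
- cleaning_brush: wooden brush lying bristles up, 150 x 28 x 28 mm; origin under its middle; leave alone
- amber_bottle: amber glass bottle, 56 across, 130 mm high; origin under its centre; leave alone
Things that resemble listed ones, but are neither listed nor needed, are in the scene too. Leave any orange look-alike of the grater_plate alone.

How it is judged (in metres and radians):
On the way:
1. the tongue is hooked under the retaining lip while the plate still slopes up from it (x of tongue_tip in the frame of catch_box above 0.085 m and z of tongue_tip in the frame of catch_box between 0.065 and 0.0785 m and angle between the z axis of grater_plate and the z axis of catch_box, either way round above 0.06 rad), for 0.1 s.
At the end, for the whole second after the job is handed in: the plate's tongue lies under the lip (at least 5 mm in), its tab end is down on the fixed ledge (within 2.5 mm) and its tongue end on the carriage's (between 66 and 78.5 mm up), it slopes less than 0.06 rad, the spring catch has closed over the tab (under 0.04 rad), and the plate is at rest (x of tongue_tip in the frame of catch_box above 0.087 m and z of tongue_tip in the frame of catch_box between 0.066 and 0.0785 m and z of tab_tip in the frame of catch_box between 0.065 and 0.0705 m and angle between grater_plate's own z axis and vertical below 0.06 rad and value of joint catch below 0.04 rad and linear speed of grater_plate below 0.01 m/s); the robot touches nothing.
It fails at once if the catch box is pressed or struck harder than 25 N, by the plate or by the robot (contact force between anything else and catch_box above 25 N).
It fails at once if the slicing plate is pushed more than 20 mm (distance of slicer_plate from where it was at the start of the episode above 0.02 m).
It fails at once if another thing on the counter is pushed more than 20 mm (distance of any of mortar, pestle, clip_jar, small_pot, thermometer, cleaning_brush, amber_bottle from where it was at the start of the episode above 0.02 m).
It also fails if it takes over 64 s, if anything falls off the work surface, if the arm or the gripper's body presses on something with over 40 N, if the wrist force passes 120 N, or if a joint passes its speed limit or range.

## Working session

There is one attempt and no reset: what is moved stays moved. The work goes in short steps, Python scripts to look and compute and a tool call to move; the robot and the scene stay as the last step left them, time stands still between calls to the robot, and variables do not carry over. Pictures are saved under pics/ and viewed, about 8 in all and at most 12, crops included, and the job is handed in when it is done.

Besides the shell and the picture viewer there is one more tool, called after "Call:" as name(argument=value, ...) on one line, values as JSON. move_arm: Moves the arm, as the interface text tells. Its arguments: {"type":"object","properties":{"moves":{"type":"array","items":{"type":"object","properties":{"gripper":{"type":"number"},"xyz":{"type":"array","items":{"type":"number"}},"angular":{"type":"array","items":{"type":"number"}}}}}},"required":["moves"]}

```bash
mkdir -p pics; ls; python3 - <<'E'
from bench import arm
import cv2,numpy as np
s=arm.read_state()
print({k:np.round(v,3).tolist() for k,v in s.items()}, arm.grasp_offset)
for n in ["side","top","wrist"]:
    im,d=arm.get_image(n); c=arm.get_calibration(n)
    np.savez(f"{n}0.npz",im=im,d=d,K=c["camera_matrix"],k1=c["k1"],R=c["R"],t=c["t"])
    print(n,np.round(c["camera_matrix"],1).tolist(),c["k1"],np.round(c["R"],3).tolist(),np.round(c["t"],1).tolist(),(d>0).mean())
    cv2.imwrite(f"pics/{n}0.png",im)
t=cv2.imread("pics/top0.png")
cv2.imwrite("pics/top0b.png",cv2.resize(t,(800,600)))
E
```

```text
pics
{'clock': 0.0, 'joints': [1.375, 0.386, 0.007, -0.001, -1.194, -0.259], 'joint_vel': [0.0, -0.0, -0.001, -0.0, 0.001, 0.001], 'joint_efforts': [0.0, -39.229, 18.84, 4.186, -0.005, 0.0], 'position': [274.226, 560.904, 201.908], 'ee_rot': [0.974, -0.226, -0.0, 0.001], 'contact_force': [-0.854, -0.308, -0.514], 'wrist_torque': [-0.059, 0.012, -0.018], 'gripper_width': 85.775} 18.700000000000003
side [[488.7, 0.0, 258.3], [0.0, 488.7, 197.4], [0.0, 0.0, 1.0]] -0.11352264398722242 [[-0.993, -0.12, -0.006], [-0.087, 0.754, -0.651], [0.082, -0.646, -0.759]] [552.3, 57.8, 1270.7] 0.9960530598958334
top [[497.6, 0.0, 253.2], [0.0, 497.6, 186.0], [0.0, 0.0, 1.0]] -0.09247090400177195 [[-0.029, -0.999, -0.019], [-0.992, 0.031, -0.12], [0.121, 0.015, -0.993]] [96.2, 576.0, 1137.8] 0.995941162109375
wrist [[316.3, 0.0, 257.1], [0.0, 316.3, 186.6], [0.0, 0.0, 1.0]] -0.02539808883155401 [[-0.441, -0.898, 0.002], [-0.862, 0.424, 0.278], [-0.25, 0.12, -0.961]] [624.5, -36.1, 380.6] 0.9959767659505209
```

View pics/top0b.png

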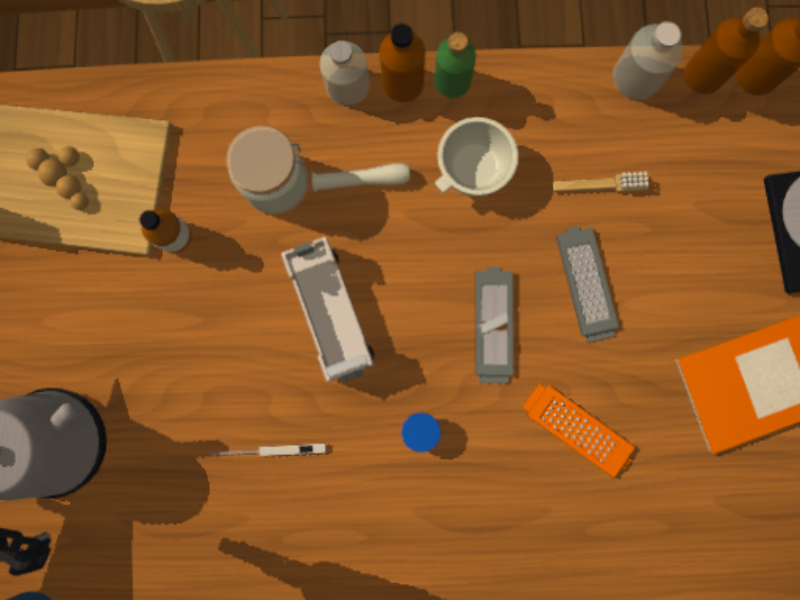

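Candidates (800×600 px of top view): grey plate with teeth at (587,284), which fits; grey plate with a slanting blade at (495,325) is the slicer; orange toothed one at (580,430) is the look-alike. I'll confirm this in an enlarged crop that includes the box.

```bash
cat > h.py <<'E'
import numpy as np,cv2
from bench import arm
from scipy.spatial.transform import Rotation as Ro
class V:
    def __init__(s,f):
        z=np.load(f); s.im,s.d,s.K,s.k1,s.R,s.t=[z[k] for k in("im","d","K","k1","R","t")]
    def slopes(s,uv):
        return cv2.undistortPoints(np.float64(uv).reshape(-1,1,2),s.K,np.array([float(s.k1),0,0,0])).reshape(-1,2)
    def plane(s,uv,z):
        r=np.c_[s.slopes(uv),np.ones(len(np.reshape(uv,(-1,2))))]@s.R; c=-s.R.T@s.t
        return c+r*((z-c[2])/r[:,2])[:,None]
    def cloud(s,mask=None):
        v,u=np.nonzero(s.d>0) if mask is None else np.nonzero(mask&(s.d>0))
        m=s.slopes(np.c_[u,v]); d=s.d[v,u][:,None]
        return (np.c_[m,np.ones(len(m))]*d-s.t)@s.R,np.c_[u,v]
    def proj(s,X):
        return cv2.projectPoints(np.float64(X).reshape(-1,1,3),cv2.Rodrigues(s.R)[0],s.t,s.K,np.array([float(s.k1),0,0,0]))[0].reshape(-1,2)
def snap(n,f):
    c=arm.get_calibration(n); im,d=arm.get_image(n)
    np.savez(f,im=im,d=d,K=c["camera_matrix"],k1=c["k1"],R=c["R"],t=c["t"]); return V(f)
E
python3 - <<'E'
from h import *
v=V("top0.npz")
P,uv=v.cloud()
# regions in 512px coords
def reg(name,u0,u1,v0,v1,z0,z1,grey=True):
    hsv=cv2.cvtColor(v.im,cv2.COLOR_BGR2HSV)
    sat=hsv[uv[:,1],uv[:,0],1]
    m=(uv[:,0]>u0)&(uv[:,0]<u1)&(uv[:,1]>v0)&(uv[:,1]<v1)&(sat<110)&(P[:,2]>z0)&(P[:,2]<z1)
    q=P[m]; r=cv2.minAreaRect(q[:,:2].astype(np.float32))
    print(name,m.sum(),np.round(np.median(q[:,2]),1),"rect",np.round(r[0],1),np.round(r[1],1),round(r[2],1)); print(np.round(cv2.boxPoints(r)).tolist())
reg("grater",350,400,140,222,4,30)
reg("slicer",298,335,165,250,4,30)
reg("box",175,242,145,250,35,110)
crop=np.hstack([cv2.resize(v.im[140:220,350:400],None,fx=7,fy=7,interpolation=cv2.INTER_CUBIC),cv2.resize(v.im[148:248,175:241],(370,560),interpolation=cv2.INTER_CUBIC)])
cv2.imwrite("pics/c1.png",crop);print(crop.shape)
w=V("wrist0.npz")
E
```

```text
grater 1624 11.8 rect [ 586.5 -216.7] [177.4  59.1] 12.0
[[494.0, -206.0], [506.0, -264.0], [679.0, -227.0], [667.0, -169.0]]
slicer 1571 11.6 rect [526.1 -70.7] [ 56.4 176.2] 87.9
[[437.0, -96.0], [613.0, -102.0], [615.0, -46.0], [439.0, -39.0]]
box 1083 70.1 rect [548.4 179.6] [207.2  70.6] 19.1
[[439.0, 179.0], [462.0, 112.0], [658.0, 180.0], [635.0, 247.0]]
(560, 720, 3)
```

View pics/c1.png

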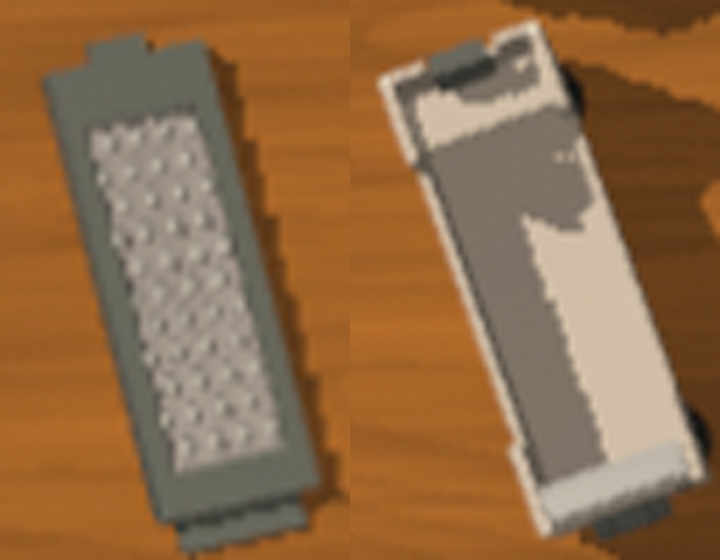

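View pics/wrist0.png

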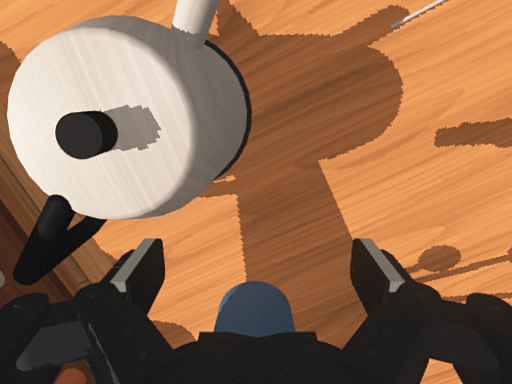

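The crop confirms the choice. The left part is the grey plate with rows of teeth: wide tongue at the bottom near (245,525), towards the robot, and narrow tab at the top near (115,50). The right part is the box: catch at the top (460,60), lip bar at the bottom (620,475). The wrist view shows only a kettle next to the open gripper. Next: a wrist close-up of the box on the way.

```bash
cat >> h.py <<'E'
def Rt(psi,phi=0.,extra=0.):
    c,s=np.cos(psi),np.sin(psi)
    return np.array([[c,s,0],[s,-c,0],[0,0,-1]])@Ro.from_rotvec([0,phi,0]).as_matrix()
def row(p,Rg):
    s=arm.read_state(); R=Ro.from_quat(s["ee_rot"]).as_matrix()
    d=R.T@(np.array(p)-s["position"])/10; w=Ro.from_matrix(R.T@Rg).as_rotvec()
    print("xyz cm",np.round(d,3).tolist(),"ang",np.round(w,4).tolist())
E
python3 - <<'E'
from h import *
v=V("top0.npz"); P,uv=v.cloud()
k=(uv[:,0]<75)&(uv[:,1]>230)&(P[:,2]>30)
print("kettle",k.sum(),P[k].min(0).round(),P[k].max(0).round())
# box: lip height
a=np.radians(19.1); f=np.array([np.cos(a),np.sin(a)]); l=np.array([-np.sin(a),np.cos(a)])
q=P[:,:2]-[548.4,179.6]; s=-(q@f); y=q@l
for s0 in range(-108,112,6):
    m=(s>=s0)&(s<s0+6)&(abs(y)<9); print(s0,m.sum(),np.percentile(P[m,2],[10,50,90]).round(1) if m.sum() else "",end=" | ")
print()
row([545,180,230],Rt(np.radians(19)))
E
```

```text
kettle 4434 [127. 487.  30.] [441. 673. 351.]
-108 0  | -102 17 [85.  90.  92.8] | -96 25 [82.  88.1 90.7] | -90 29 [67.  71.8 81.3] | -84 25 [11.6 68.5 71.3] | -78 38 [10.1 65.5 70.2] | -72 26 [ 9.6 14.  68.9] | -66 18 [11.5 12.9 15.9] | -60 19 [ 9.6 11.8 14.3] | -54 18 [ 9.4 13.2 15.6] | -48 16 [10.7 12.4 15.8] | -42 19 [ 9.6 13.8 16. ] | -36 18 [ 9.2 11.8 15.6] | -30 19 [ 9.8 14.2 15.9] | -24 18 [10.8 13.6 15.3] | -18 20 [ 9.1 12.5 16.3] | -12 19 [10.9 13.5 14.9] | -6 18 [ 9.4 12.  15.9] | 0 19 [ 9.8 12.2 14.9] | 6 19 [ 9.7 12.7 15.8] | 12 18 [ 9.6 13.  15.2] | 18 20 [10.3 12.2 16.3] | 24 17 [10.7 12.2 13.6] | 30 20 [10.1 12.4 14.5] | 36 20 [10.7 12.6 14.4] | 42 18 [10.  12.2 14.8] | 48 20 [ 9.6 12.4 16.4] | 54 19 [11.2 13.  15.1] | 60 18 [ 9.5 11.7 14.7] | 66 19 [11.6 14.1 16.2] | 72 8 [15.9 80.6 84.2] | 78 20 [78.5 82.2 85.1] | 84 22 [78.9 81.5 83.2] | 90 25 [59.4 72.8 78. ] | 96 20 [57.9 60.8 62.9] | 102 27 [-0.8  2.6 59.8] | 108 19 [-2.4  1.3  3.1] | 
xyz cm [41.059, 22.342, -2.74] ang [0.0016, 0.0005, -0.7865]
```

Call:
move_arm(moves=[{"gripper": 1, "xyz": [0, 6, -3], "angular": [0, 0, 0]}, {"gripper": 1, "xyz": [0, 12, -5], "angular": [0, 0, 0]}, {"gripper": 1, "xyz": [0, 18, -5], "angular": [0, 0, -0.1]}, {"gripper": 1, "xyz": [8, 20, -4], "angular": [0, 0, -0.25]}, {"gripper": 1, "xyz": [15, 22.3, -3], "angular": [0, 0, -0.4]}, {"gripper": 1, "xyz": [22, 22.3, -2.7], "angular": [0, 0, -0.55]}, {"gripper": 1, "xyz": [28, 22.3, -2.7], "angular": [0, 0, -0.7]}, {"gripper": 1, "xyz": [34, 22.3, -2.7], "angular": [0, 0, -0.786]}, {"gripper": 1, "xyz": [41, 22.3, -2.7], "angular": [0, 0, -0.786]}, {"gripper": 1, "xyz": [41, 22.3, -2.7], "angular": [0, 0, -0.786]}])

```text
clock: 1.4
position: [546.5, 179.7, 229.7]
ee_rot: [0.986, 0.165, -0.0, -0.0]
contact_force: [0.4, 1.3, 0.2]
gripper_width: 85.4
```

Call:
move_arm(moves=[{"gripper": 1, "xyz": [0, 0, 0], "angular": [0, 0, 0]}, {"gripper": 1, "xyz": [0, 0, 0], "angular": [0, 0, 0]}])

```text
clock: 1.65
position: [544.4, 180.7, 229.3]
ee_rot: [0.986, 0.164, -0.001, 0.0]
contact_force: [-0.2, 0.3, 0.7]
gripper_width: 85.6
```

```bash
python3 - <<'E'
from h import *
s=arm.read_state();print(s["position"].round(1) if hasattr(s["position"],"round") else s["position"],np.round(s["joints"],2),np.abs(s["joint_vel"]).max())
v=snap("wrist","wbox.npz")
cv2.imwrite("pics/wbox.png",cv2.resize(v.im,(768,576)))
E
```

```text
[544.4 180.7 229.3] [ 0.6   0.28 -0.08 -0.   -1.21  1.3 ] 0.028210277297866772
```

View pics/wbox.png

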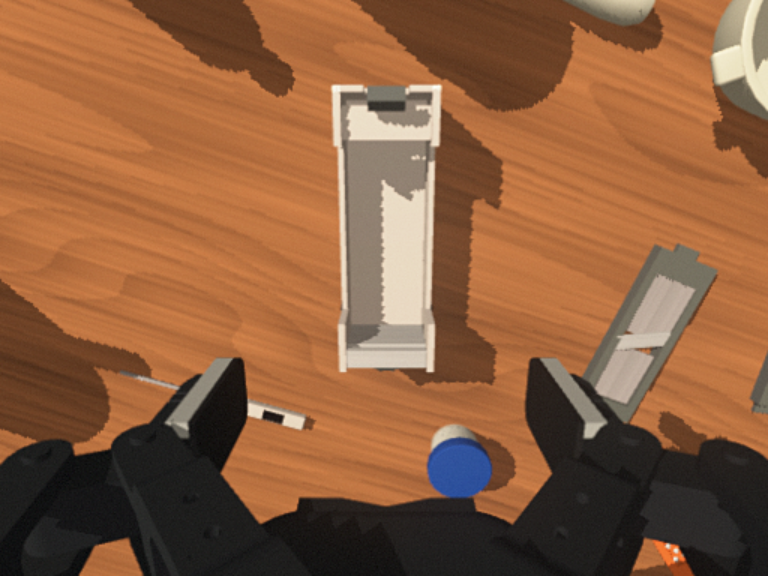

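The view shows the box: catch at (387,98), catch-end cheeks at (332..441, 86..145), lip bar at (387,350), lip-end cheeks at (339..434, 312..371). The slicer lies right at (655,330). The next step is measuring the box pose from the cheek edges.

```bash
cat > box.py <<'E'
from h import *
v=V("wbox.npz")
S=cv2.GaussianBlur(cv2.cvtColor(v.im,cv2.COLOR_BGR2HSV)[:,:,1],(3,3),0).astype(float)
def cross(line,a,b,th=95): # first crossing below th from a to b
    st=1 if b>a else -1
    for i in range(a,b,st):
        if line[i]>th>=line[i+st]: return i+st*(line[i]-th)/(line[i]-line[i+st])
    return np.nan
def side(rows,z):
    L=np.array([[cross(S[r],205,250),r] for r in rows]); R=np.array([[cross(S[r],310,260),r] for r in rows])
    return v.plane(L,z),v.plane(R,z)
cl,cr=side(range(61,92,2),74); ll,lr=side(range(220,244,2),80)
tc=np.array([[c,cross(S[:,c],48,75)] for c in list(range(225,240,2))+list(range(276,291,2))]); tl=np.array([[c,cross(S[:,c],262,235)] for c in list(range(230,250,3))+list(range(268,287,3))])
C=v.plane(tc,74); Lp=v.plane(tl,80)
md=lambda a:np.nanmedian(a,0)
print("widths: catch",np.linalg.norm(md(cl)-md(cr)).round(1),"lip",np.linalg.norm(md(ll)-md(lr)).round(1))
mc=(md(cl)+md(cr))/2; ml=(md(ll)+md(lr))/2
d=(mc-ml)[:2]; a=np.arctan2(d[1],d[0]); print("heading mid",np.degrees(a))
for n,q in(("cl",cl),("cr",cr),("ll",ll),("lr",lr)):
    q=q[~np.isnan(q).any(1)]; w=cv2.fitLine(q[:,:2].astype(np.float32),cv2.DIST_HUBER,0,.01,.01).ravel(); print(n,np.degrees(np.arctan(w[1]/w[0])).round(2))
f=np.array([np.cos(a),np.sin(a)]); l=np.array([-f[1],f[0]])
xc=C[:,:2]@f; xl=Lp[:,:2]@f; print("ends",np.nanmedian(xc).round(1),np.nanstd(xc).round(1),np.nanmedian(xl).round(1),np.nanstd(xl).round(1),"len",(np.nanmedian(xc)-np.nanmedian(xl)).round(1))
o=f*(np.nanmedian(xc)+np.nanmedian(xl))/2+l*np.mean([md(q)[:2]@l for q in(cl,cr,ll,lr)]); print("centre",o.round(1), "lat",[round(md(q)[:2]@l,1) for q in(cl,cr,ll,lr)])
E
python3 box.py
python3 - <<'E'
from h import *
row([585,-217,215],Rt(np.radians(12)))
E
```

```text
widths: catch 70.7 lip 70.6
heading mid 18.877072093666573
cl 18.88
cr 19.37
ll 19.18
lr 18.73
ends 681.7 0.1 484.0 1.1 len 197.7
centre [553.5 182.9] lat [np.float64(29.3), np.float64(-41.4), np.float64(29.3), np.float64(-41.4)]
xyz cm [-9.098, 38.983, 1.486] ang [-0.0001, 0.0007, 0.1222]
```

Call:
move_arm(moves=[{"gripper": 1, "xyz": [-3, 6, 0], "angular": [0, 0, 0]}, {"gripper": 1, "xyz": [-5, 12, 0], "angular": [0, 0, 0.03]}, {"gripper": 1, "xyz": [-7, 18, 0.5], "angular": [0, 0, 0.06]}, {"gripper": 1, "xyz": [-8, 24, 1], "angular": [0, 0, 0.09]}, {"gripper": 1, "xyz": [-9, 30, 1.5], "angular": [0, 0, 0.12]}, {"gripper": 1, "xyz": [-9.1, 36, 1.5], "angular": [0, 0, 0.122]}, {"gripper": 1, "xyz": [-9.1, 39, 1.5], "angular": [0, 0, 0.122]}, {"gripper": 1, "xyz": [-9.1, 39, 1.5], "angular": [0, 0, 0.122]}, {"gripper": 1, "xyz": [-9.1, 39, 1.5], "angular": [0, 0, 0.122]}, {"gripper": 1, "xyz": [-9.1, 39, 1.5], "angular": [0, 0, 0.122]}])

```text
clock: 2.95
position: [585.5, -215.7, 215.7]
ee_rot: [0.994, 0.106, 0.0, -0.0]
contact_force: [-0.2, 0.3, 0.6]
gripper_width: 85.4
```

```bash
python3 - <<'E'
from h import *
s=arm.read_state();print(s["position"].round(1),np.round(s["joints"],2),np.abs(s["joint_vel"]).max())
v=snap("wrist","wgr.npz")
cv2.imwrite("pics/wgr.png",cv2.resize(v.im,(768,576)))
E
```

```text
[ 585.5 -215.7  215.7] [-0.09  0.37  0.02 -0.   -1.22  1.88] 0.004973520956806499
```

View pics/wgr.png

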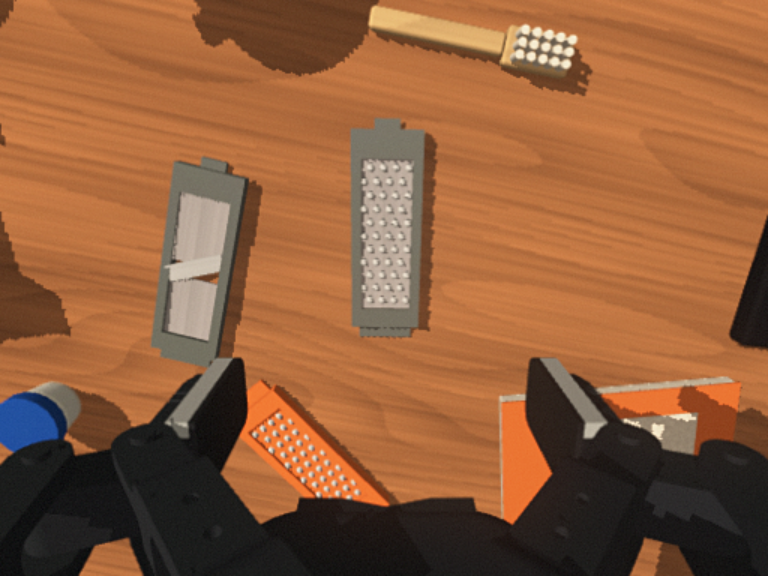

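The toothed plate lies at (351..424, 128..336) with its tab at the top (388,123) and tongue at the bottom (387,332). The slicer is at left (200,260), about 75 mm clear, so there's room for the fingers.

```bash
python3 - <<'E'
from h import *
import re
exec(open("box.py").read().split("def side")[0].split("v=V")[0])
v=V("wgr.npz")
S=cv2.GaussianBlur(cv2.cvtColor(v.im,cv2.COLOR_BGR2HSV)[:,:,1],(3,3),0).astype(float)
print(S[150,225:245].astype(int),S[150,270:292].astype(int))
def cross(line,a,b,th=95):
    st=1 if b>a else -1
    for i in range(a,b,st):
        if line[i]>th>=line[i+st]: return i+st*(line[i]-th)/(line[i]-line[i+st])
    return np.nan
rows=range(92,214,4)
L=v.plane([[cross(S[r],222,250),r] for r in rows],12); R=v.plane([[cross(S[r],296,265),r] for r in rows],12)
an=[]
for q in(L,R):
    w=cv2.fitLine(q[:,:2].astype(np.float32),cv2.DIST_HUBER,0,.01,.01).ravel(); an.append(np.arctan(w[1]/w[0]))
a=np.mean(an); print("heading",np.degrees(an),np.degrees(a))
f=np.array([np.cos(a),np.sin(a)]); l=np.array([-f[1],f[0]])
print("width",np.median((L-R)[:,:2]@l))
tab=v.plane([[c,cross(S[:,c],70,95)] for c in range(254,264)],5)[:,:2]@f
far=v.plane([[c,cross(S[:,c],75,95)] for c in list(range(237,246))+list(range(272,280))],12)[:,:2]@f
ton=v.plane([[c,cross(S[:,c],236,205)] for c in range(245,272,2)],4)[:,:2]@f
print("tab",tab.round(1),"far",far.round(1),"tongue",ton.round(1))
t,fa,g=np.median(tab),np.median(far),np.median(ton); print("len",t-g,"(180) far-tongue",fa-g,"(172)")
along=np.mean([t-88,fa-80,g+92]); lat=np.median((L+R)[:,:2]@l)/2
o=f*along+l*lat; print("origin",o.round(1),[t-88,fa-80,g+92])
p=o-f*30; print("grip pt",p)
row([*p,60],Rt(a)); row([*p,-3],Rt(a))
E
```

```text
[164 164 165 165 164 165 165 164 143  96  54  43  45  45  44  46  47  46
  45  43] [ 39  38  39  41  44  43  42  42  42  48  79 127 154 158 158 156 156 159
 162 163 163 163]
heading [11.414072 11.221015] 11.317543
width 55.70794737582053
tab [622.2 622.1 622.1 622.1 622.1 622.2 622.2 622.2 622.1 622.2] far [614.4 614.4 614.4 614.4 614.4 614.3 614.2 614.1 614.1 614.2 614.2 614.2
 614.3 614.3 614.2 614.1 614.1] tongue [442.3 442.4 442.3 442.4 442.3 442.4 442.4 442.5 442.3 442.2 442.3 442.2
 442.3 442.4]
len 179.81447391674112 (180) far-tongue 171.8837855569027 (172)
origin [ 588.  -215.7] [np.float64(534.1522486180347), np.float64(534.2215602581963), np.float64(534.3377747012936)]
grip pt [ 558.5938787  -221.63259513]
xyz cm [-2.772, -0.005, 15.558] ang [0.0001, -0.0007, 0.0138]
xyz cm [-2.776, -0.006, 21.858] ang [0.0001, -0.0007, 0.0138]
```

Call:
move_arm(moves=[{"gripper": 1, "xyz": [-2.8, 0, 5], "angular": [0, 0, 0.014]}, {"gripper": 1, "xyz": [-2.8, 0, 10], "angular": [0, 0, 0.014]}, {"gripper": 1, "xyz": [-2.8, 0, 15], "angular": [0, 0, 0.014]}, {"gripper": 1, "xyz": [-2.8, 0, 18], "angular": [0, 0, 0.014]}, {"gripper": 1, "xyz": [-2.8, 0, 20], "angular": [0, 0, 0.014]}, {"gripper": 1, "xyz": [-2.8, 0, 21.3], "angular": [0, 0, 0.014]}, {"gripper": 1, "xyz": [-2.8, 0, 21.75], "angular": [0, 0, 0.014]}, {"gripper": 1, "xyz": [-2.8, 0, 21.75], "angular": [0, 0, 0.014]}, {"gripper": 1, "xyz": [-2.8, 0, 21.75], "angular": [0, 0, 0.014]}])

```text
clock: 4.12
position: [559.0, -223.3, -1.5]
ee_rot: [0.995, 0.098, 0.001, 0.0]
contact_force: [0.4, 0.1, 0.5]
gripper_width: 85.8
```

```bash
python3 - <<'E'
from h import *
s=arm.read_state();print(s["position"].round(2),s["contact_force"].round(2))
row([558.6,-221.6,-2],Rt(np.radians(11.32)))
E
```

```text
[ 559.   -223.27   -1.49] [0.4  0.11 0.48]
xyz cm [-0.007, -0.172, 0.051] ang [0.0008, -0.0018, -0.0021]
```

Call:
move_arm(moves=[{"gripper": 1, "xyz": [0, -0.17, 0], "angular": [0, 0, -0.002]}, {"gripper": -0.1, "xyz": [0, -0.17, 0], "angular": [0, 0, -0.002]}, {"gripper": -1, "xyz": [0, -0.17, 0], "angular": [0, 0, -0.002]}, {"gripper": -1, "xyz": [0, -0.17, 0], "angular": [0, 0, -0.002]}, {"gripper": -1, "xyz": [0, -0.17, 0], "angular": [0, 0, -0.002]}, {"gripper": -1, "xyz": [0, -0.17, 0], "angular": [0, 0, -0.002]}, {"gripper": -1, "xyz": [0, -0.17, 0], "angular": [0, 0, -0.002]}, {"gripper": -1, "xyz": [0, -0.17, 0], "angular": [0, 0, -0.002]}])

```text
clock: 5.12
position: [557.9, -221.5, -2.5]
ee_rot: [0.995, 0.098, -0.0, -0.0]
contact_force: [-0.7, -0.5, 0.7]
gripper_width: 0.1
```

```bash
python3 - <<'E'
from h import *
s=arm.read_state();print(s["position"].round(2),s["contact_force"].round(2),s["gripper_width"],np.degrees(Ro.from_quat(s["ee_rot"]).as_matrix()[:2,0]@[0,1]))
E
```

```text
[ 557.94 -221.52   -2.48] [-0.68 -0.52  0.7 ] 0.08851994954214547 11.224882639676554
```

Grip missed: the opening reads 0.1 mm. I'll look from the wrist and side cameras.

```bash
python3 - <<'E'
from h import *
w=snap("wrist","w2.npz"); s=snap("side","s2.npz")
c=s.proj([[560,-220,0]])[0].astype(int); print(c)
u0=max(0,min(512-200,c[0]-100)); v0=max(0,min(384-150,c[1]-90))
cv2.imwrite("pics/miss.png",np.hstack([cv2.resize(w.im[100:340,100:420],(400,300)),cv2.resize(s.im[v0:v0+150,u0:u0+200],(400,300),interpolation=cv2.INTER_CUBIC)]))
E
```

```text
[265 144]
```

View pics/miss.png

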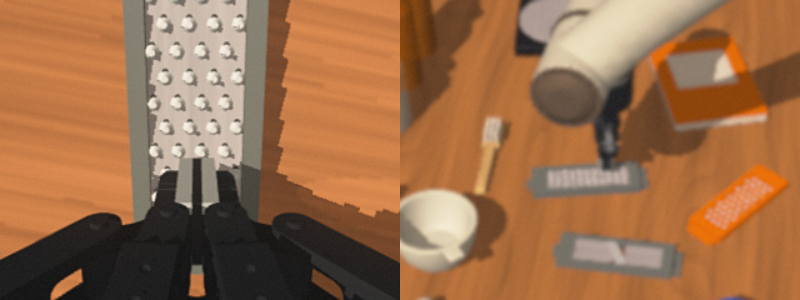

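```bash
python3 - <<'E'
from h import *
for n in("wgr","w2"):
    v=V(n+".npz"); P,uv=v.cloud(); C=-v.R.T@v.t; print(n,"cam",C.round(1))
    for nm,(u0,u1,v0,v1) in {"wood":(110,190,110,200),"plate rim":(207,212,120,220),"fingers":(245,275,228,250),"fing2":(245,275,250,262)}.items():
        m=(uv[:,0]>=u0)&(uv[:,0]<u1)&(uv[:,1]>=v0)&(uv[:,1]<v1); print(nm,m.sum(),np.median(P[m],0).round(1),np.percentile(P[m,2],[5,95]).round(1))
s=V("s2.npz"); c=s.proj([[558,-221.5,0],[558,-221.5,15]]); print(c)
P,uv=s.cloud(); m=(uv[:,0]>c[0,0]-12)&(uv[:,0]<c[0,0]+14)&(uv[:,1]>c[0,1]-30)&(uv[:,1]<c[0,1]+8)
h=s.im[uv[:,1],uv[:,0]].max(1)<70
q=P[m&h]; print("dark finger pts z:",np.sort(q[:,2])[:10].round(1),np.median(q,0).round(1))
print(arm.read_state()["joints"].round(4).tolist())
E
```

```text
wgr cam [ 655.9 -201.2  387.6]
wood 7182 [560.9 -88.5   9.5] [ 0.1 13.6]
plate rim 499 [ 556.3 -161.     1. ] [-0.3  2.4]
fingers 657 [ 476.8 -242.8    1.3] [-0.   2.4]
fing2 359 [ 452.1 -248.1    1.2] [0.  2.5]
w2 cam [ 628.6 -208.   169.4]
wood 7175 [ 587.1 -156.9    1. ] [-0.   2.1]
plate rim 496 [ 588.2 -191.1   13.1] [12.1 14.1]
fingers 657 [ 570.2 -220.5   44.2] [33.2 53.8]
fing2 357 [ 570.4 -220.4   59.8] [55.2 63.9]
[[266.6119807  144.65815463]
 [266.64584561 140.96288417]]
dark finger pts z: [40.  40.8 42.8 44.4 45.  46.6 48.  49.3 50.5 51. ] [ 553.4 -189.5  115.5]
[-0.1085, 0.5586, -0.2886, 0.0, -0.7235, 1.8765]
```

```bash
python3 - <<'E'
from h import *
v=V("w2.npz"); 
for u in(249,262):
    uv=np.array([[u,r] for r in range(212,240)]); m=v.slopes(uv); d=v.d[uv[:,1],uv[:,0]][:,None]
    P=(np.c_[m,np.ones(len(m))]*d-v.t)@v.R
    print(u,[(int(r),int(round(p[0])),round(p[2],1)) for r,p in zip(uv[:,1],P)])
print(arm.read_state()["joint_efforts"].round(2), arm.read_state()["wrist_torque"].round(3))
E
```

```text
249 [(212, 568, np.float64(9.8)), (213, 568, np.float64(9.7)), (214, 567, np.float64(10.0)), (215, 567, np.float64(10.6)), (216, 566, np.float64(9.7)), (217, 566, np.float64(9.8)), (218, 565, np.float64(9.5)), (219, 565, np.float64(10.3)), (220, 564, np.float64(9.7)), (221, 563, np.float64(10.2)), (222, 563, np.float64(9.7)), (223, 562, np.float64(10.1)), (224, 562, np.float64(9.8)), (225, 561, np.float64(9.8)), (226, 569, np.float64(31.0)), (227, 569, np.float64(31.7)), (228, 569, np.float64(32.5)), (229, 569, np.float64(34.3)), (230, 570, np.float64(35.9)), (231, 570, np.float64(37.0)), (232, 570, np.float64(38.6)), (233, 569, np.float64(38.5)), (234, 569, np.float64(39.2)), (235, 570, np.float64(41.3)), (236, 569, np.float64(41.1)), (237, 569, np.float64(42.8)), (238, 569, np.float64(43.9)), (239, 570, np.float64(46.0))]
262 [(212, 570, np.float64(10.7)), (213, 570, np.float64(11.1)), (214, 569, np.float64(10.7)), (215, 568, np.float64(10.5)), (216, 568, np.float64(10.6)), (217, 567, np.float64(9.8)), (218, 567, np.float64(11.5)), (219, 566, np.float64(10.9)), (220, 566, np.float64(12.3)), (221, 566, np.float64(12.8)), (222, 566, np.float64(13.5)), (223, 565, np.float64(12.7)), (224, 564, np.float64(12.6)), (225, 563, np.float64(11.3)), (226, 571, np.float64(30.8)), (227, 570, np.float64(31.4)), (228, 571, np.float64(33.2)), (229, 571, np.float64(34.2)), (230, 571, np.float64(35.8)), (231, 571, np.float64(36.6)), (232, 570, np.float64(36.4)), (233, 571, np.float64(38.8)), (234, 571, np.float64(40.1)), (235, 571, np.float64(40.9)), (236, 571, np.float64(41.9)), (237, 570, np.float64(41.6)), (238, 570, np.float64(43.6)), (239, 571, np.float64(45.6))]
[ -0.   -42.15  13.43   2.98  -0.     0.  ] [0.019 0.028 0.098]
```

```bash
python3 - <<'E'
from h import *
for n,tcp in(("wgr",215.7),("wbox",229.3),("wrist0",201.9)):
    v=V(n+".npz"); P,uv=v.cloud(); 
    m=(P[:,2]>tcp-60)&(uv[:,1]>215)&(uv[:,1]<300)
    for a,b in((100,200),(330,440)):
        k=m&(uv[:,0]>a)&(uv[:,0]<b); z=P[k,2]-tcp
        i=np.argsort(z)[:6]; print(n,z[i].round(1),uv[k][i].tolist())
E
```

```text
wgr [42.2 42.4 42.4 42.5 42.5 42.6] [[163, 254], [164, 262], [164, 268], [164, 261], [163, 250], [163, 252]]
wgr [42.4 42.5 42.6 42.7 42.7 42.7] [[350, 263], [351, 254], [351, 252], [351, 251], [350, 268], [352, 244]]
wbox [42.3 42.3 42.3 42.3 42.4 42.5] [[164, 261], [163, 251], [163, 256], [162, 244], [164, 262], [163, 250]]
wbox [42.  42.  42.5 42.7 42.9 42.9] [[351, 252], [351, 253], [350, 265], [351, 250], [350, 261], [350, 268]]
wrist0 [-49.1 -48.9 -48.9 -45.4 -44.8 -44.4] [[155, 216], [149, 217], [143, 218], [154, 216], [148, 217], [142, 218]]
wrist0 [41.9 43.  43.1 43.4 43.4 43.5] [[351, 250], [350, 262], [351, 255], [351, 256], [351, 252], [352, 242]]
```

The shut fingertips stand about 30 mm further back than the reported TCP. Wrist depth gives tip = TCP+31 to 33 shut and TCP+42.5 open, in three views, and the side view agrees. The fingers therefore closed above the plate and touched nothing. I'll reopen, go about 30 mm lower while watching the force, then close.

Call:
move_arm(moves=[{"gripper": 1, "xyz": [0.03, 0, 0], "angular": [0, 0, 0]}, {"gripper": 1, "xyz": [0.03, 0, 0], "angular": [0, 0, 0]}, {"gripper": 1, "xyz": [0.03, 0, 0], "angular": [0, 0, 0]}, {"gripper": 1, "xyz": [0.03, 0, 0], "angular": [0, 0, 0]}, {"gripper": 1, "xyz": [0.03, 0, 0.7], "angular": [0, 0, 0]}, {"gripper": 1, "xyz": [0.03, 0, 1.4], "angular": [0, 0, 0]}, {"gripper": 1, "xyz": [0.03, 0, 2.1], "angular": [0, 0, 0]}, {"gripper": 1, "xyz": [0.03, 0, 2.6], "angular": [0, 0, 0]}, {"gripper": 1, "xyz": [0.03, 0, 2.6], "angular": [0, 0, 0]}])

```text
clock: 6.35
position: [557.8, -221.4, -29.1]
ee_rot: [0.995, 0.098, -0.001, -0.0]
contact_force: [0.5, -0.6, 0.3]
gripper_width: 85.5
```

```bash
python3 - <<'E'
from h import *
s=arm.read_state();print(s["position"].round(2),s["contact_force"].round(2))
v=snap("wrist","w3.npz"); P,uv=v.cloud(); hs=cv2.cvtColor(v.im,cv2.COLOR_BGR2HSV)
for a,b in((120,200),(330,400)):
    k=(uv[:,0]>a)&(uv[:,0]<b)&(uv[:,1]>238)&(uv[:,1]<275)&(hs[uv[:,1],uv[:,0],1]<60); print(np.sort(P[k,2])[:8].round(1))
row([558.6,-221.6,-32.5],Rt(np.radians(11.32)))
E
```

```text
[ 557.81 -221.4   -29.15] [ 0.54 -0.58  0.32]
[11.7 11.8 11.9 12.  12.  12.  12.  12.1]
[15.5 16.  16.3 16.3 16.4 16.5 16.8 16.9]
xyz cm [0.044, 0.02, 0.376] ang [-0.0001, 0.0005, -0.0003]
```

Call:
move_arm(moves=[{"gripper": 1, "xyz": [0.04, 0, 0.28], "angular": [0, 0, 0]}, {"gripper": 0.5, "xyz": [0.04, 0, 0.28], "angular": [0, 0, 0]}, {"gripper": 0.2, "xyz": [0.04, 0, 0.28], "angular": [0, 0, 0]}, {"gripper": -1, "xyz": [0.04, 0, 0.28], "angular": [0, 0, 0]}, {"gripper": -1, "xyz": [0.04, 0, 0.28], "angular": [0, 0, 0]}, {"gripper": -1, "xyz": [0.04, 0, 0.28], "angular": [0, 0, 0]}, {"gripper": -1, "xyz": [0.04, 0, 0.28], "angular": [0, 0, 0]}])

```text
clock: 7.28
position: [559.1, -221.4, -30.7]
ee_rot: [0.995, 0.099, 0.001, 0.0]
contact_force: [0.4, 0.3, 5.0]
gripper_width: 54.3
```

Call:
move_arm(moves=[{"gripper": -1, "xyz": [0, 0, -1], "angular": [0, 0, 0]}, {"gripper": -1, "xyz": [0, 0, -4], "angular": [0, 0, 0]}, {"gripper": -1, "xyz": [0, 0, -8], "angular": [0, 0, 0]}, {"gripper": -1, "xyz": [0, 0, -12], "angular": [0, 0, 0]}, {"gripper": -1, "xyz": [0, 0, -15], "angular": [0, 0, 0]}, {"gripper": -1, "xyz": [0, 0, -17], "angular": [0, 0, 0]}, {"gripper": -1, "xyz": [0, 0, -17], "angular": [0, 0, 0]}, {"gripper": -1, "xyz": [0, 0, -17], "angular": [0, 0, 0]}])

```text
clock: 8.28
position: [557.5, -221.1, 137.3]
ee_rot: [0.995, 0.098, -0.001, -0.001]
contact_force: [0.3, -0.8, -2.6]
gripper_width: 54.1
```

```bash
cat >> h.py <<'E'
A=np.radians(18.88); F=np.array([np.cos(A),np.sin(A),0]); BO=np.array([553.5,182.9,0])
Bx=-F; By=np.array([np.sin(A),-np.cos(A),0])  # box axes in world
Bw=lambda x,y,z:BO+x*Bx+y*By+np.array([0,0,z])
TT=np.array([-62.5,0,-30.7]); TB=np.array([117.5,0,-30.7])  # tongue, tab tips in tool frame
def tip(s=None):
    s=s or arm.read_state(); R=Ro.from_quat(s["ee_rot"]).as_matrix()
    o=[]
    for t in(TT,TB):
        q=R@t+s["position"]-BO; o.append([round(q@Bx,2),round(q@By,2),round(q[2],2)])
    print("tongue",o[0],"tab",o[1],"slope",round(np.arcsin((o[1][2]-o[0][2])/180),4),"head",round(np.degrees(np.arctan2(R[1,0],R[0,0])),2),"roll",round(R[2,1],4),"F(box)",np.round([s["contact_force"]@Bx,s["contact_force"]@By,s["contact_force"][2]],2),"w",round(float(s["gripper_width"]),1),"t",s["clock"])
def goto(x,y,z,phi,A_=A,y_=0):
    Rg=Rt(A_,phi); row(Bw(x,y,z)-Rg@TT,Rg)
E
python3 - <<'E'
from h import *
tip(); goto(70,0,125,0.17); goto(70,0,98,.17)
E
```

```text
tongue [np.float64(188.86), np.float64(375.31), np.float64(168.12)] tab [np.float64(10.45), np.float64(399.14), np.float64(167.68)] slope -0.0024 head 11.27 roll -0.0015 F(box) [-0.05  0.83 -2.58] w 54.1 t 8.275
xyz cm [7.197, -39.649, 3.237] ang [0.0096, 0.1721, -0.1326]
xyz cm [7.204, -39.645, 5.937] ang [0.0096, 0.1721, -0.1326]
```

Call:
move_arm(moves=[{"gripper": -1, "xyz": [1, -5, 0], "angular": [0, 0, 0]}, {"gripper": -1, "xyz": [2, -10, 0], "angular": [0, 0, -0.03]}, {"gripper": -1, "xyz": [3, -15, 0], "angular": [0, 0.03, -0.06]}, {"gripper": -1, "xyz": [4, -20, 0], "angular": [0, 0.06, -0.09]}, {"gripper": -1, "xyz": [5, -25, 0], "angular": [0.003, 0.1, -0.12]}, {"gripper": -1, "xyz": [6, -30, 0.5], "angular": [0.006, 0.13, -0.133]}, {"gripper": -1, "xyz": [7, -35, 1.5], "angular": [0.01, 0.16, -0.133]}, {"gripper": -1, "xyz": [7.2, -38.5, 2.5], "angular": [0.01, 0.172, -0.133]}, {"gripper": -1, "xyz": [7.2, -39.65, 3.2], "angular": [0.01, 0.172, -0.133]}, {"gripper": -1, "xyz": [7.2, -39.65, 3.2], "angular": [0.01, 0.172, -0.133]}])

```text
clock: 9.52
position: [550.5, 181.2, 105.0]
ee_rot: [0.983, 0.164, 0.083, -0.013]
contact_force: [-0.1, -0.7, -1.5]
gripper_width: 54.3
```

Call:
move_arm(moves=[{"gripper": -1, "xyz": [0, 0, 1], "angular": [0, 0, 0]}, {"gripper": -1, "xyz": [0, 0, 1], "angular": [0, 0, 0]}, {"gripper": -1, "xyz": [0, 0, 1], "angular": [0, 0, 0]}])

```text
clock: 9.9
position: [553.4, 181.3, 96.9]
ee_rot: [0.983, 0.163, 0.085, -0.013]
contact_force: [-0.2, 0.1, -0.4]
gripper_width: 54.5
```

```bash
python3 - <<'E'
from h import *
tip()
t=snap("top","t4.npz"); w=snap("wrist","w4.npz")
c=t.proj([Bw(0,0,80)])[0].astype(int); print(c)
cv2.imwrite("pics/hov.png",np.hstack([cv2.resize(w.im[:,60:452],(408,400)),cv2.resize(t.im[c[1]-62:c[1]+62,c[0]-60:c[0]+60],(387,400),interpolation=cv2.INTER_CUBIC)]))
E
```

```text
tongue [np.float64(67.4), np.float64(1.42), np.float64(116.45)] tab [np.float64(-109.94), np.float64(1.42), np.float64(147.29)] slope 0.1722 head 18.88 roll 0.0016 F(box) [ 0.14 -0.14 -0.41] w 54.5 t 9.9
[207 196]
```

View pics/hov.png

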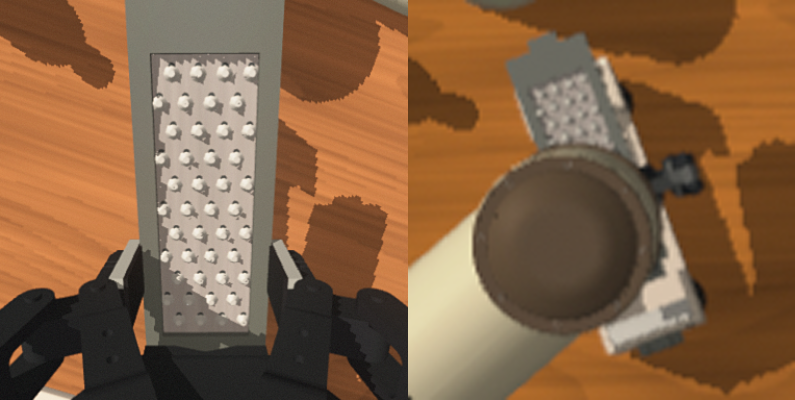

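The plate is held square across the pads (wrist view: frame 130..280 px, pads at both sides) and sits above the box. In the top view the tab end is at upper left (545,50) and the lip at lower right (650,325). I'll use this wrist view to find the camera's lateral bias against the gripped plate.

```bash
python3 - <<'E'
from h import *
v=V("w4.npz"); s=arm.read_state(); R=Ro.from_quat(s["ee_rot"]).as_matrix()
S=cv2.GaussianBlur(cv2.cvtColor(v.im,cv2.COLOR_BGR2HSV)[:,:,1],(3,3),0).astype(float)
def cross(line,a,b,th=95):
    st=1 if b>a else -1
    for i in range(a,b,st):
        if line[i]>th>=line[i+st]: return i+st*(line[i]-th)/(line[i]-line[i+st])
    return np.nan
def pl(uv,zt):
    r=np.c_[v.slopes(uv),np.ones(len(uv))]@v.R@R; c=R.T@(-v.R.T@v.t-s["position"])
    return c+r*((zt-c[2])/r[:,2])[:,None]
rows=[5,20,35,50,65]
L=pl([[cross(S[r],160,220),r] for r in rows],-42.7);Rr=pl([[cross(S[r],360,300),r] for r in rows],-42.7)
print(L[:,:2].round(1).tolist(),Rr[:,:2].round(1).tolist())
print("width",(Rr-L)[:,1].round(1),"mid",((Rr+L)/2)[:,1].round(2), "yaw",np.polyfit(((Rr+L)/2)[:,0],((Rr+L)/2)[:,1],1)[0])
c=R.T@(-v.R.T@v.t-s["position"]); print("cam in tool",c.round(1), "axes",(R.T@v.R.T).round(3).tolist())
b=V("wbox.npz"); 
goto(89,0,98,0.17); tip()
E
```

```text
[[104.0, -27.3], [99.0, -27.3], [93.8, -27.3], [88.6, -27.3], [83.2, -27.3]] [[104.0, 28.7], [98.9, 28.8], [93.8, 28.8], [88.5, 28.8], [83.1, 28.9]]
width [56.  56.1 56.1 56.1 56.2] mid [0.72 0.73 0.75 0.75 0.77] yaw -0.0019893373127509097
cam in tool [  72.     0.9 -171.6] axes [[-0.001, -0.96, -0.279], [1.0, -0.002, 0.0], [-0.0, -0.279, 0.96]]
xyz cm [-2.473, -0.115, 1.485] ang [0.0013, -0.0028, 0.0004]
tongue [np.float64(67.25), np.float64(1.1), np.float64(116.69)] tab [np.float64(-110.07), np.float64(1.03), np.float64(147.64)] slope 0.1728 head 18.9 roll 0.0013 F(box) [-0.27 -0.39 -1.55] w 54.3 t 10.0
```

Call:
move_arm(moves=[{"gripper": -1, "xyz": [-1.2, -0.2, 0], "angular": [0, -0.003, 0]}, {"gripper": -1, "xyz": [-2.45, -0.2, 0.7], "angular": [0, -0.003, 0]}, {"gripper": -1, "xyz": [-2.45, -0.2, 1.4], "angular": [0, -0.003, 0]}, {"gripper": -1, "xyz": [-2.45, -0.2, 1.4], "angular": [0, -0.003, 0]}, {"gripper": -1, "xyz": [-2.45, -0.2, 1.4], "angular": [0, -0.003, 0]}])

```text
clock: 10.62
position: [532.5, 177.2, 79.2]
ee_rot: [0.983, 0.164, 0.084, -0.013]
contact_force: [1.0, -0.1, -1.7]
gripper_width: 54.4
```

```bash
python3 - <<'E'
from h import *
tip(); goto(89,-.8,92,0.17)
E
```

```text
tongue [np.float64(88.5), np.float64(-1.4), np.float64(98.86)] tab [np.float64(-88.91), np.float64(-1.63), np.float64(129.31)] slope 0.17 head 18.95 roll 0.0014 F(box) [-0.9   0.43 -1.71] w 54.4 t 10.625
xyz cm [-0.165, 0.064, 0.667] ang [0.0012, 0.0, 0.0013]
```

Call:
move_arm(moves=[{"gripper": -1, "xyz": [-0.08, 0.06, 0.5], "angular": [0, 0, 0]}, {"gripper": -1, "xyz": [-0.17, 0.06, 0.98], "angular": [0, 0, 0]}, {"gripper": -1, "xyz": [-0.17, 0.06, 0.98], "angular": [0, 0, 0]}, {"gripper": -1, "xyz": [-0.17, 0.06, 0.98], "angular": [0, 0, 0]}])

```text
clock: 11.12
position: [532.2, 176.3, 68.9]
ee_rot: [0.983, 0.164, 0.083, -0.013]
contact_force: [-0.5, -0.5, -1.3]
gripper_width: 54.2
```

```bash
python3 -c "
from h import *
tip()"
```

```text
tongue [np.float64(89.05), np.float64(-0.64), np.float64(88.62)] tab [np.float64(-88.38), np.float64(-0.86), np.float64(118.92)] slope 0.1691 head 18.95 roll 0.0015 F(box) [ 0.62  0.26 -1.35] w 54.2 t 11.125
```

Call:
move_arm(moves=[{"gripper": -1, "xyz": [-0.017, 0, 0.1], "angular": [0, 0, 0]}, {"gripper": -1, "xyz": [-0.034, 0, 0.2], "angular": [0, 0, 0]}, {"gripper": -1, "xyz": [-0.034, 0, 0.2], "angular": [0, 0, 0]}, {"gripper": -1, "xyz": [-0.034, 0, 0.2], "angular": [0, 0, 0]}])

```text
clock: 11.62
position: [532.2, 176.3, 66.9]
ee_rot: [0.983, 0.164, 0.084, -0.013]
contact_force: [0.9, 0.9, -1.2]
gripper_width: 54.1
```

```bash
python3 -c "
from h import *
tip()"
```

```text
tongue [np.float64(89.08), np.float64(-0.64), np.float64(86.68)] tab [np.float64(-88.35), np.float64(-0.85), np.float64(117.0)] slope 0.1693 head 18.95 roll 0.0015 F(box) [-1.09 -0.57 -1.2 ] w 54.1 t 11.625
```

Call:
move_arm(moves=[{"gripper": -1, "xyz": [-0.017, 0, 0.1], "angular": [0, 0, 0]}, {"gripper": -1, "xyz": [-0.034, 0, 0.2], "angular": [0, 0, 0]}, {"gripper": -1, "xyz": [-0.034, 0, 0.2], "angular": [0, 0, 0]}])

```text
clock: 12.0
position: [532.1, 176.2, 64.7]
ee_rot: [0.983, 0.164, 0.083, -0.013]
contact_force: [-0.6, -0.8, -2.1]
gripper_width: 54.3
```

Call:
move_arm(moves=[{"gripper": -1, "xyz": [-0.017, 0, 0.1], "angular": [0, 0, 0]}, {"gripper": -1, "xyz": [-0.017, 0, 0.1], "angular": [0, 0, 0]}])

```text
clock: 12.25
position: [532.1, 176.3, 63.7]
ee_rot: [0.983, 0.164, 0.083, -0.013]
contact_force: [1.0, 0.1, -1.9]
gripper_width: 54.2
```

Call:
move_arm(moves=[{"gripper": -1, "xyz": [-0.017, 0, 0.1], "angular": [0, 0, 0]}, {"gripper": -1, "xyz": [-0.017, 0, 0.1], "angular": [0, 0, 0]}])

```text
clock: 12.5
position: [532.1, 176.3, 62.7]
ee_rot: [0.983, 0.164, 0.083, -0.013]
contact_force: [0.5, 0.6, -0.2]
gripper_width: 54.5
```

Call:
move_arm(moves=[{"gripper": -1, "xyz": [-0.009, 0, 0.05], "angular": [0, 0, 0]}, {"gripper": -1, "xyz": [-0.009, 0, 0.05], "angular": [0, 0, 0]}])

```text
clock: 12.75
position: [532.1, 176.3, 62.3]
ee_rot: [0.983, 0.164, 0.083, -0.013]
contact_force: [0.2, 0.1, -1.0]
gripper_width: 54.6
```

Call:
move_arm(moves=[{"gripper": -1, "xyz": [-0.009, 0, 0.05], "angular": [0, 0, 0]}, {"gripper": -1, "xyz": [-0.009, 0, 0.05], "angular": [0, 0, 0]}])

```text
clock: 13.0
position: [532.1, 176.3, 61.8]
ee_rot: [0.983, 0.164, 0.083, -0.013]
contact_force: [0.2, 0.2, -1.0]
gripper_width: 54.1
```

```bash
python3 -c "
from h import *
tip();s=arm.read_state();print(s['wrist_torque'].round(3))"
```

```text
tongue [np.float64(89.15), np.float64(-0.63), np.float64(81.53)] tab [np.float64(-88.29), np.float64(-0.84), np.float64(111.82)] slope 0.1691 head 18.95 roll 0.0015 F(box) [-0.3  -0.11 -0.96] w 54.1 t 13.0
[-0.131  0.469 -0.026]
```

Call:
move_arm(moves=[{"gripper": -1, "xyz": [-0.009, 0, 0.05], "angular": [0, 0, 0]}, {"gripper": -1, "xyz": [-0.017, 0, 0.1], "angular": [0, 0, 0]}])

```text
clock: 13.25
position: [532.2, 176.3, 60.9]
ee_rot: [0.983, 0.164, 0.084, -0.013]
contact_force: [-0.6, 1.1, 0.7]
gripper_width: 54.5
```

```bash
python3 -c "
from h import *
tip();s=arm.read_state();print(s['wrist_torque'].round(3))"
```

```text
tongue [np.float64(89.02), np.float64(-0.65), np.float64(80.63)] tab [np.float64(-88.4), np.float64(-0.86), np.float64(110.97)] slope 0.1694 head 18.95 roll 0.0015 F(box) [ 0.21 -1.2   0.66] w 54.5 t 13.25
[-0.131  0.507  0.02 ]
```

Call:
move_arm(moves=[{"gripper": -1, "xyz": [-0.009, 0, 0.05], "angular": [0, 0, 0]}, {"gripper": -1, "xyz": [-0.017, 0, 0.1], "angular": [0, 0, 0]}])

```text
clock: 13.5
position: [532.4, 176.4, 60.2]
ee_rot: [0.983, 0.164, 0.084, -0.013]
contact_force: [-0.2, -0.2, 3.4]
gripper_width: 53.9
```

```bash
python3 -c "
from h import *
tip();s=arm.read_state();print(s['wrist_torque'].round(3))"
```

```text
tongue [np.float64(88.83), np.float64(-0.64), np.float64(79.92)] tab [np.float64(-88.58), np.float64(-0.88), np.float64(110.34)] slope 0.1698 head 18.96 roll 0.0015 F(box) [0.24 0.17 3.4 ] w 53.9 t 13.5
[-0.217  0.614 -0.015]
```

Call:
move_arm(moves=[{"gripper": -1, "xyz": [0.085, 0, -0.5], "angular": [0, 0, 0]}, {"gripper": -1, "xyz": [1, 0, -0.35], "angular": [0, 0, 0]}, {"gripper": -1, "xyz": [1.95, 0, -0.2], "angular": [0, 0, 0]}, {"gripper": -1, "xyz": [1.95, 0, -0.2], "angular": [0, 0, 0]}, {"gripper": -1, "xyz": [1.95, 0, -0.2], "angular": [0, 0, 0]}])

```text
clock: 14.12
position: [549.7, 182.2, 64.6]
ee_rot: [0.983, 0.164, 0.083, -0.013]
contact_force: [-0.1, 0.5, -1.5]
gripper_width: 54.1
```

```bash
python3 -c "
from h import *
tip();s=arm.read_state();print(s['wrist_torque'].round(3))
goto(70,-.8,76,.17);goto(70,-.8,70.2,.17)"
```

```text
tongue [np.float64(70.54), np.float64(-0.56), np.float64(84.38)] tab [np.float64(-106.92), np.float64(-0.7), np.float64(114.49)] slope 0.1681 head 18.93 roll 0.0016 F(box) [-0.01 -0.47 -1.54] w 54.1 t 14.125
[-0.138  0.503  0.008]
xyz cm [-0.081, -0.025, 0.823] ang [0.0015, 0.0019, 0.0008]
xyz cm [-0.178, -0.026, 1.395] ang [0.0015, 0.0019, 0.0008]
```

Call:
move_arm(moves=[{"gripper": -1, "xyz": [-0.04, -0.02, 0.4], "angular": [0.001, 0.002, 0.001]}, {"gripper": -1, "xyz": [-0.08, -0.02, 0.82], "angular": [0.001, 0.002, 0.001]}, {"gripper": -1, "xyz": [-0.08, -0.02, 0.82], "angular": [0.001, 0.002, 0.001]}])

```text
clock: 14.5
position: [550.1, 182.5, 56.2]
ee_rot: [0.983, 0.163, 0.084, -0.014]
contact_force: [1.4, 0.1, -1.3]
gripper_width: 54.0
```

Call:
move_arm(moves=[{"gripper": -1, "xyz": [-0.05, 0, 0.3], "angular": [0, 0, 0]}, {"gripper": -1, "xyz": [-0.1, 0, 0.58], "angular": [0, 0, 0]}, {"gripper": -1, "xyz": [-0.1, 0, 0.58], "angular": [0, 0, 0]}, {"gripper": -1, "xyz": [-0.1, 0, 0.58], "angular": [0, 0, 0]}])

```text
clock: 15.0
position: [550.6, 182.8, 51.0]
ee_rot: [0.983, 0.163, 0.084, -0.014]
contact_force: [-0.4, -0.5, -1.6]
gripper_width: 54.1
```

```bash
python3 -c "
from h import *
tip();s=arm.read_state();print(s['wrist_torque'].round(3))
goto(79,-.8,70.2,.17);goto(86,-.8,70.2,.17)"
```

```text
tongue [np.float64(69.63), np.float64(-0.88), np.float64(70.58)] tab [np.float64(-107.74), np.float64(-0.91), np.float64(101.25)] slope 0.1712 head 18.89 roll 0.0003 F(box) [ 0.49  0.33 -1.57] w 54.1 t 15.0
[-0.184  0.4    0.02 ]
xyz cm [-0.934, 0.008, -0.115] ang [0.0003, -0.0013, 0.0002]
xyz cm [-1.624, 0.008, -0.234] ang [0.0003, -0.0013, 0.0002]
```

Call:
move_arm(moves=[{"gripper": -1, "xyz": [-0.5, 0, -0.05], "angular": [0, -0.001, 0]}, {"gripper": -1, "xyz": [-0.93, 0, -0.12], "angular": [0, -0.001, 0]}, {"gripper": -1, "xyz": [-0.93, 0, -0.12], "angular": [0, -0.001, 0]}])

```text
clock: 15.38
position: [541.1, 179.5, 50.6]
ee_rot: [0.983, 0.163, 0.084, -0.014]
contact_force: [0.2, -0.4, -1.6]
gripper_width: 54.4
```

Call:
move_arm(moves=[{"gripper": -1, "xyz": [-0.1, 0, -0.017], "angular": [0, 0, 0]}, {"gripper": -1, "xyz": [-0.2, 0, -0.034], "angular": [0, 0, 0]}, {"gripper": -1, "xyz": [-0.2, 0, -0.034], "angular": [0, 0, 0]}])

```text
clock: 15.75
position: [539.7, 179.1, 50.5]
ee_rot: [0.983, 0.163, 0.084, -0.014]
contact_force: [-0.1, 0.1, -0.9]
gripper_width: 54.3
```

Call:
move_arm(moves=[{"gripper": -1, "xyz": [-0.1, 0, -0.017], "angular": [0, 0, 0]}, {"gripper": -1, "xyz": [-0.2, 0, -0.034], "angular": [0, 0, 0]}, {"gripper": -1, "xyz": [-0.2, 0, -0.034], "angular": [0, 0, 0]}])

```text
clock: 16.12
position: [537.7, 178.4, 50.5]
ee_rot: [0.983, 0.163, 0.084, -0.014]
contact_force: [0.1, 0.4, -1.7]
gripper_width: 54.2
```

```bash
python3 -c "
from h import *
tip();s=arm.read_state();print(s['wrist_torque'].round(3))"
```

```text
tongue [np.float64(83.2), np.float64(-0.86), np.float64(70.21)] tab [np.float64(-94.2), np.float64(-0.89), np.float64(100.68)] slope 0.1701 head 18.89 roll 0.0003 F(box) [-0.2  -0.4  -1.65] w 54.2 t 16.125
[-0.136  0.353  0.017]
```

Past x 82 with no contact force, so I continue into the slot.

Call:
move_arm(moves=[{"gripper": -1, "xyz": [-0.1, 0, -0.017], "angular": [0, 0, 0]}, {"gripper": -1, "xyz": [-0.2, 0, -0.034], "angular": [0, 0, 0]}, {"gripper": -1, "xyz": [-0.2, 0, -0.034], "angular": [0, 0, 0]}])

```text
clock: 16.5
position: [535.8, 177.8, 50.5]
ee_rot: [0.983, 0.163, 0.084, -0.014]
contact_force: [-0.1, 0.2, -1.4]
gripper_width: 54.4
```

Call:
move_arm(moves=[{"gripper": -1, "xyz": [-0.1, 0, -0.017], "angular": [0, 0, 0]}, {"gripper": -1, "xyz": [-0.2, 0, -0.034], "angular": [0, 0, 0]}, {"gripper": -1, "xyz": [-0.2, 0, -0.034], "angular": [0, 0, 0]}])

```text
clock: 16.88
position: [533.8, 177.1, 50.5]
ee_rot: [0.983, 0.163, 0.084, -0.014]
contact_force: [0.0, -0.8, -1.5]
gripper_width: 54.0
```

Call:
move_arm(moves=[{"gripper": -1, "xyz": [-0.1, 0, -0.017], "angular": [0, 0, 0]}, {"gripper": -1, "xyz": [-0.1, 0, -0.017], "angular": [0, 0, 0]}])

```text
clock: 17.12
position: [532.9, 176.8, 50.5]
ee_rot: [0.983, 0.163, 0.084, -0.014]
contact_force: [-0.5, -0.2, -2.2]
gripper_width: 54.1
```

```bash
python3 -c "
from h import *
tip();s=arm.read_state();print(s['wrist_torque'].round(3))"
```

```text
tongue [np.float64(88.26), np.float64(-0.87), np.float64(70.18)] tab [np.float64(-89.14), np.float64(-0.89), np.float64(100.65)] slope 0.1701 head 18.89 roll 0.0003 F(box) [ 0.56  0.02 -2.25] w 54.1 t 17.125
[-0.154  0.376 -0.041]
```

Call:
move_arm(moves=[{"gripper": -1, "xyz": [-0.1, 0, -0.017], "angular": [0, 0, 0]}, {"gripper": -1, "xyz": [-0.1, 0, -0.017], "angular": [0, 0, 0]}])

```text
clock: 17.38
position: [531.9, 176.4, 50.5]
ee_rot: [0.983, 0.163, 0.084, -0.014]
contact_force: [0.1, 0.8, -2.0]
gripper_width: 54.5
```

Call:
move_arm(moves=[{"gripper": -1, "xyz": [-0.1, 0, -0.017], "angular": [0, 0, 0]}, {"gripper": -1, "xyz": [-0.1, 0, -0.017], "angular": [0, 0, 0]}])

```text
clock: 17.62
position: [531.1, 176.2, 50.5]
ee_rot: [0.983, 0.163, 0.084, -0.014]
contact_force: [0.4, 0.4, -2.1]
gripper_width: 54.2
```

```bash
python3 -c "
from h import *
tip();s=arm.read_state();print(s['wrist_torque'].round(3))
for p in(.14,.11,.09): goto(90.5,-.85,70,p)"
```

```text
tongue [np.float64(90.12), np.float64(-0.92), np.float64(70.19)] tab [np.float64(-87.27), np.float64(-0.95), np.float64(100.72)] slope 0.1704 head 18.89 roll 0.0002 F(box) [-0.52 -0.24 -2.05] w 54.2 t 17.625
[-0.06   0.272  0.01 ]
xyz cm [-0.136, 0.008, 0.201] ang [0.0002, -0.0304, 0.0002]
xyz cm [-0.237, 0.008, 0.384] ang [0.0002, -0.0604, 0.0002]
xyz cm [-0.307, 0.008, 0.504] ang [0.0002, -0.0804, 0.0002]
```

Call:
move_arm(moves=[{"gripper": -1, "xyz": [-0.14, 0, 0.2], "angular": [0, -0.03, 0]}, {"gripper": -1, "xyz": [-0.24, 0, 0.38], "angular": [0, -0.06, 0]}, {"gripper": -1, "xyz": [-0.24, 0, 0.38], "angular": [0, -0.06, 0]}])

```text
clock: 18.0
position: [529.9, 175.8, 46.4]
ee_rot: [0.985, 0.164, 0.055, -0.009]
contact_force: [0.2, -0.8, -1.2]
gripper_width: 53.9
```

```bash
python3 -c "
from h import *
tip();s=arm.read_state();print(s['wrist_torque'].round(3))
for p in(.09,.07): goto(91.3,-.85,69.8,p)"
```

```text
tongue [np.float64(90.09), np.float64(-0.97), np.float64(69.96)] tab [np.float64(-88.81), np.float64(-0.95), np.float64(89.84)] slope 0.1107 head 18.87 roll 0.0002 F(box) [ 0.09  0.77 -1.16] w 53.9 t 18.0
[-0.125  0.252 -0.033]
xyz cm [-0.187, 0.01, 0.131] ang [0.0003, -0.0207, -0.0001]
xyz cm [-0.252, 0.01, 0.254] ang [0.0003, -0.0407, -0.0001]
```

Call:
move_arm(moves=[{"gripper": -1, "xyz": [-0.1, 0, 0.06], "angular": [0, -0.01, 0]}, {"gripper": -1, "xyz": [-0.19, 0, 0.13], "angular": [0, -0.02, 0]}, {"gripper": -1, "xyz": [-0.19, 0, 0.13], "angular": [0, -0.02, 0]}])

```text
clock: 18.38
position: [528.2, 175.2, 45.3]
ee_rot: [0.985, 0.164, 0.045, -0.007]
contact_force: [-1.0, -0.8, 2.0]
gripper_width: 54.4
```

```bash
python3 -c "
from h import *
tip();s=arm.read_state();print(s['wrist_torque'].round(3))
for p in(.075,.06): goto(92,-.85,69.6,p)"
```

```text
tongue [np.float64(91.48), np.float64(-0.9), np.float64(70.19)] tab [np.float64(-87.77), np.float64(-0.9), np.float64(86.58)] slope 0.0912 head 18.88 roll 0.0001 F(box) [1.23 0.43 1.96] w 54.4 t 18.375
[-0.131 -0.064 -0.097]
xyz cm [-0.107, 0.004, 0.155] ang [0.0001, -0.0162, 0.0]
xyz cm [-0.156, 0.004, 0.247] ang [0.0001, -0.0312, 0.0]
```

Call:
move_arm(moves=[{"gripper": 0.5, "xyz": [0, 0, 0], "angular": [0, 0, 0]}, {"gripper": 0.7, "xyz": [0, 0, 0], "angular": [0, 0, 0]}, {"gripper": 0.7, "xyz": [0, 0, 0], "angular": [0, 0, 0]}, {"gripper": 0.7, "xyz": [0, 0, 0], "angular": [0, 0, 0]}, {"gripper": 0.7, "xyz": [0, 0, -2], "angular": [0, 0, 0]}, {"gripper": 0.7, "xyz": [0, 0, -4], "angular": [0, 0, 0]}, {"gripper": 0.7, "xyz": [0, 0, -7], "angular": [0, 0, 0]}, {"gripper": 0.7, "xyz": [0, 0, -7], "angular": [0, -0.05, 0]}, {"gripper": -1, "xyz": [0, 0, -7], "angular": [0, -0.09, 0]}, {"gripper": -1, "xyz": [0, 0, -7], "angular": [0, -0.09, 0]}])

```text
clock: 19.62
position: [522.4, 173.3, 114.5]
ee_rot: [0.986, 0.164, 0.0, 0.0]
contact_force: [0.3, -0.2, -0.1]
gripper_width: 37.1
```

```bash
python3 - <<'E'
from h import *
s=arm.read_state(); print(s["position"].round(1),s["contact_force"].round(2),s["gripper_width"])
v=snap("wrist","w5.npz"); t=snap("top","t5.npz")
cv2.imwrite("pics/rel.png",np.hstack([cv2.resize(v.im[:,60:452],(408,400)),cv2.resize(t.im[135:259,147:267],(387,400),interpolation=cv2.INTER_CUBIC)]))
P,uv=v.cloud(); q=P-BO; x=q@Bx; y=q@By
for x0 in range(-100,40,10):
    m=(x>x0)&(x<x0+10)&(abs(abs(y)-25)<3)&(P[:,2]>50); 
    if m.sum()>3: print(x0+5,m.sum(),np.median(P[m,2]).round(1),end=" | ")
# press point: true tip = TCP+~31 above
row(np.r_[Bw(-69,-.8,0)[:2],90],Rt(A))
E
```

```text
[522.4 173.3 114.5] [ 0.28 -0.24 -0.1 ] 37.11365505961769
-95 217 63.9 | -85 18 68.7 | -75 408 100.0 | -65 414 99.0 | -55 390 98.1 | -45 371 96.8 | -35 360 95.8 | -25 337 94.7 | -15 314 93.6 | -5 304 92.5 | 5 275 91.5 | 15 2895 203.1 | 25 1233 169.7 | 35 238 88.2 | xyz cm [10.253, -0.001, 2.424] ang [0.0004, 0.0001, -0.0001]
```

View pics/rel.png

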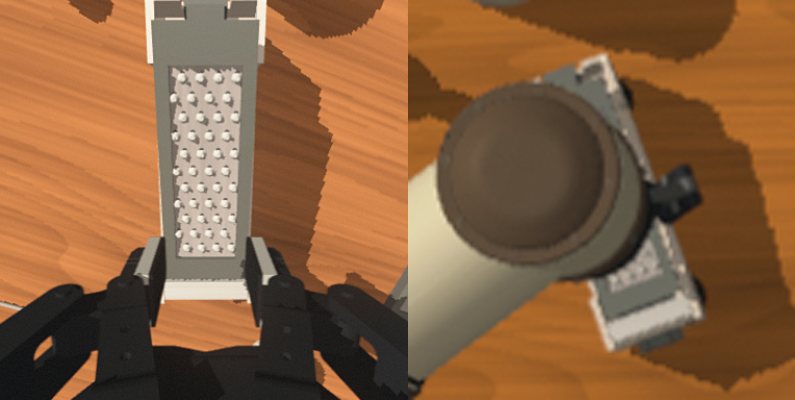

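Plate now rests sloping at about 0.106 rad, its tongue end under the lip bar and its tab on the catch head (wrist view: frame end at (205,20), catch dark at (205,8)). I'll measure how far in it sits before pressing.

```bash
python3 - <<'E'
from h import *
v=V("w5.npz"); P,uv=v.cloud(); q=P-BO; x=q@Bx;y=q@By
# frame profile fit (rim tops)
m=(x>-76)&(x<5)&(abs(abs(y)-25)<2.5)&(P[:,2]>85); k=np.polyfit(x[m],P[m,2],1); print("rim line",k, "z@-80",np.polyval(k,-80),"z@-69",np.polyval(k,-69))
# far frame edge: last columns along rows for pixel columns off the catch
g=cv2.cvtColor(v.im,cv2.COLOR_BGR2GRAY)
for u in (216,222,290,296):
    print(u,[(r,int(g[r,u]),int(v.d[r,u])) for r in range(8,26,1)])
E
```

```text
rim line [-0.10817257 92.00856344] z@-80 100.66236900179929 z@-69 99.47247073671474
216 [(8, 106, 204), (9, 103, 207), (10, 106, 209), (11, 106, 211), (12, 104, 213), (13, 100, 217), (14, 106, 219), (15, 105, 222), (16, 108, 229), (17, 137, 195), (18, 145, 168), (19, 133, 167), (20, 124, 166), (21, 130, 166), (22, 129, 168), (23, 127, 169), (24, 130, 168), (25, 127, 168)]
222 [(8, 103, 205), (9, 105, 208), (10, 102, 209), (11, 103, 211), (12, 103, 214), (13, 105, 216), (14, 99, 218), (15, 95, 223), (16, 120, 229), (17, 220, 195), (18, 223, 166), (19, 154, 167), (20, 123, 168), (21, 122, 167), (22, 129, 168), (23, 130, 169), (24, 126, 168), (25, 126, 169)]
290 [(8, 101, 206), (9, 103, 206), (10, 105, 208), (11, 106, 212), (12, 105, 215), (13, 104, 218), (14, 106, 219), (15, 99, 224), (16, 129, 228), (17, 221, 196), (18, 221, 167), (19, 147, 167), (20, 125, 166), (21, 129, 169), (22, 128, 168), (23, 129, 167), (24, 129, 167), (25, 126, 169)]
296 [(8, 101, 204), (9, 103, 206), (10, 105, 209), (11, 100, 212), (12, 106, 214), (13, 102, 218), (14, 103, 220), (15, 97, 221), (16, 132, 227), (17, 219, 195), (18, 219, 166), (19, 146, 167), (20, 123, 167), (21, 128, 167), (22, 128, 168), (23, 128, 169), (24, 126, 169), (25, 127, 169)]
```

Call:
move_arm(moves=[{"gripper": -1, "xyz": [4, 0, 0], "angular": [0, 0, 0]}, {"gripper": -1, "xyz": [8, 0, 0], "angular": [0, 0, 0]}, {"gripper": -1, "xyz": [10.1, 0, 0.5], "angular": [0, 0, 0]}, {"gripper": -1, "xyz": [10.1, 0, 2], "angular": [0, 0, 0]}, {"gripper": -1, "xyz": [10.1, 0, 3.4], "angular": [0, 0, 0]}, {"gripper": -1, "xyz": [10.1, 0, 3.4], "angular": [0, 0, 0]}, {"gripper": -1, "xyz": [10.1, 0, 3.4], "angular": [0, 0, 0]}])

```text
clock: 20.6
position: [617.1, 205.6, 81.1]
ee_rot: [0.986, 0.164, 0.0, 0.0]
contact_force: [0.1, 0.1, -0.6]
gripper_width: 0.3
```

```bash
cat >> h.py <<'E'
def tool():
    s=arm.read_state(); q=s["position"]-BO
    print("tcp box",np.round([q@Bx,q@By,q[2]],2),"F(box)",np.round([s["contact_force"]@Bx,s["contact_force"]@By,s["contact_force"][2]],2),"tq",s["wrist_torque"].round(2),"w",round(float(s["gripper_width"]),1),"t",s["clock"])
E
python3 - <<'E'
from h import *
tool()
v=V("w5.npz"); print("frame edge my-box x",(v.plane([[222,17],[290,17]],99.6)-BO)@Bx)
E
```

```text
tcp box [-67.57  -0.91  81.05] F(box) [-0.14 -0.03 -0.59] tq [-0.   -0.06 -0.03] w 0.3 t 20.6
frame edge my-box x [-79.82679111 -79.76883262]
```

Call:
move_arm(moves=[{"gripper": -1, "xyz": [0, 0, 0.5], "angular": [0, 0, 0]}, {"gripper": -1, "xyz": [0, 0, 1], "angular": [0, 0, 0]}, {"gripper": -1, "xyz": [0, 0, 1.1], "angular": [0, 0, 0]}, {"gripper": -1, "xyz": [0, 0, 1.1], "angular": [0, 0, 0]}])

```text
clock: 21.1
position: [617.2, 205.6, 69.3]
ee_rot: [0.986, 0.164, -0.0, 0.0]
contact_force: [0.2, -0.8, -0.3]
gripper_width: 0.2
```

Call:
move_arm(moves=[{"gripper": -1, "xyz": [0, 0, 0.1], "angular": [0, 0, 0]}, {"gripper": -1, "xyz": [0, 0, 0.2], "angular": [0, 0, 0]}, {"gripper": -1, "xyz": [0, 0, 0.2], "angular": [0, 0, 0]}])

```text
clock: 21.48
position: [617.3, 205.7, 67.7]
ee_rot: [0.986, 0.164, 0.0, 0.0]
contact_force: [-0.8, -0.2, 1.2]
gripper_width: 0.0
```

Call:
move_arm(moves=[{"gripper": -1, "xyz": [0, 0, 0.1], "angular": [0, 0, 0]}, {"gripper": -1, "xyz": [0, 0, 0.1], "angular": [0, 0, 0]}])

```text
clock: 21.72
position: [617.5, 205.7, 66.7]
ee_rot: [0.986, 0.164, 0.0, 0.0]
contact_force: [-1.2, -0.1, 2.0]
gripper_width: -0.3
```

Call:
move_arm(moves=[{"gripper": -1, "xyz": [-0.08, 0, 0.03], "angular": [0, 0, 0]}, {"gripper": -1, "xyz": [-0.16, 0, 0.06], "angular": [0, 0, 0]}, {"gripper": -1, "xyz": [-0.24, 0, 0.06], "angular": [0, 0, 0]}, {"gripper": -1, "xyz": [-0.24, 0, 0.06], "angular": [0, 0, 0]}])

```text
clock: 22.22
position: [614.9, 204.8, 65.7]
ee_rot: [0.986, 0.164, -0.0, 0.0]
contact_force: [-0.7, 0.5, -0.0]
gripper_width: 0.2
```

```bash
python3 -c "
from h import *
tool()"
```

```text
tcp box [-65.2   -0.86  65.74] F(box) [ 0.48 -0.68 -0.01] tq [-0.04 -0.01  0.01] w 0.2 t 22.225
```

Call:
move_arm(moves=[{"gripper": -1, "xyz": [0, 0, 0.1], "angular": [0, 0, 0]}, {"gripper": -1, "xyz": [0, 0, 0.2], "angular": [0, 0, 0]}, {"gripper": -1, "xyz": [0, 0, 0.2], "angular": [0, 0, 0]}])

```text
clock: 22.6
position: [615.2, 204.9, 64.2]
ee_rot: [0.986, 0.164, 0.0, 0.0]
contact_force: [0.2, -0.4, 1.8]
gripper_width: -0.0
```

Call:
move_arm(moves=[{"gripper": -1, "xyz": [0, 0, 0.1], "angular": [0, 0, 0]}, {"gripper": -1, "xyz": [0, 0, 0.1], "angular": [0, 0, 0]}])

```text
clock: 22.85
position: [615.2, 204.9, 63.1]
ee_rot: [0.986, 0.164, 0.0, 0.0]
contact_force: [-1.3, 0.1, 2.6]
gripper_width: -0.2
```

```bash
python3 -c "
from h import *
tool()"
```

```text
tcp box [-65.52  -0.88  63.11] F(box) [ 1.2  -0.56  2.62] tq [-0.06  0.21  0.03] w -0.2 t 22.85
```

Call:
move_arm(moves=[{"gripper": -1, "xyz": [0, 0, 0.1], "angular": [0, 0, 0]}, {"gripper": -1, "xyz": [0, 0, 0.2], "angular": [0, 0, 0]}])

```text
clock: 23.1
position: [615.3, 205.0, 61.2]
ee_rot: [0.986, 0.164, 0.0, 0.0]
contact_force: [-1.1, 0.1, 4.1]
gripper_width: 0.1
```

Call:
move_arm(moves=[{"gripper": -1, "xyz": [0, 0, 0.1], "angular": [0, 0, 0]}, {"gripper": -1, "xyz": [0, 0, 0.2], "angular": [0, 0, 0]}])

```text
clock: 23.35
position: [615.4, 205.0, 59.3]
ee_rot: [0.986, 0.164, 0.0, 0.0]
contact_force: [0.4, -0.7, 0.8]
gripper_width: -0.0
```

```bash
python3 -c "
from h import *
tool()"
```

```text
tcp box [-65.71  -0.89  59.3 ] F(box) [-0.18  0.75  0.8 ] tq [-0.01  0.   -0.01] w -0.0 t 23.35
```

Call:
move_arm(moves=[{"gripper": -1, "xyz": [0, 0, 0.1], "angular": [0, 0, 0]}, {"gripper": -1, "xyz": [0, 0, 0.2], "angular": [0, 0, 0]}])

```text
clock: 23.6
position: [615.2, 205.0, 56.5]
ee_rot: [0.986, 0.164, 0.0, 0.0]
contact_force: [0.1, 0.8, 0.8]
gripper_width: 0.2
```

Call:
move_arm(moves=[{"gripper": -1, "xyz": [0, 0, 0.1], "angular": [0, 0, 0]}, {"gripper": -1, "xyz": [0, 0, 0.2], "angular": [0, 0, 0]}])

```text
clock: 23.85
position: [615.3, 205.0, 54.9]
ee_rot: [0.986, 0.164, 0.0, 0.0]
contact_force: [0.7, 0.5, 1.1]
gripper_width: -0.2
```

Call:
move_arm(moves=[{"gripper": -1, "xyz": [0, 0, 0.1], "angular": [0, 0, 0]}, {"gripper": -1, "xyz": [0, 0, 0.2], "angular": [0, 0, 0]}])

```text
clock: 24.1
position: [615.2, 205.0, 53.0]
ee_rot: [0.986, 0.164, 0.0, 0.0]
contact_force: [-0.1, 0.1, 0.6]
gripper_width: 0.3
```

```bash
python3 -c "
from h import *
tool()"
```

```text
tcp box [-65.53  -0.93  52.97] F(box) [ 0.08 -0.11  0.63] tq [-0.01 -0.01  0.01] w 0.3 t 24.1
```

Call:
move_arm(moves=[{"gripper": -1, "xyz": [0, 0, 0.1], "angular": [0, 0, 0]}, {"gripper": -1, "xyz": [0, 0, 0.2], "angular": [0, 0, 0]}])

```text
clock: 24.35
position: [614.7, 204.7, 51.9]
ee_rot: [0.986, 0.164, -0.0, 0.0]
contact_force: [-3.9, 0.4, 9.3]
gripper_width: 0.1
```

Call:
move_arm(moves=[{"gripper": -1, "xyz": [0, 0, 0.1], "angular": [0, 0, 0]}, {"gripper": -1, "xyz": [0, 0, 0.1], "angular": [0, 0, 0]}])

```text
clock: 24.6
position: [614.7, 204.7, 51.9]
ee_rot: [0.986, 0.164, -0.0, 0.0]
contact_force: [-4.4, -0.6, 9.7]
gripper_width: -0.1
```

Call:
move_arm(moves=[{"gripper": -1, "xyz": [0, 0, 0.1], "angular": [0, 0, 0]}, {"gripper": -1, "xyz": [0, 0, 0.1], "angular": [0, 0, 0]}])

```text
clock: 24.85
position: [614.7, 204.7, 51.9]
ee_rot: [0.986, 0.164, 0.0, 0.001]
contact_force: [-5.6, 0.3, 13.9]
gripper_width: -0.1
```

```bash
python3 -c "
from h import *
tool()"
```

```text
tcp box [-65.    -0.8   51.86] F(box) [ 5.21 -2.11 13.86] tq [-0.18  1.77 -0.02] w -0.1 t 24.85
```

Call:
move_arm(moves=[{"gripper": -1, "xyz": [0, 0, -1], "angular": [0, 0, 0]}, {"gripper": -1, "xyz": [0, 0, -4], "angular": [0, 0, 0]}, {"gripper": -1, "xyz": [-4, 0, -9], "angular": [0, 0, 0]}, {"gripper": -1, "xyz": [-8, 0, -12], "angular": [0, 0, 0]}, {"gripper": -1, "xyz": [-8, 0, -13], "angular": [0, 0, 0]}, {"gripper": -1, "xyz": [-8, 0, -13], "angular": [0, 0, 0]}])

```text
clock: 25.6
position: [540.0, 179.4, 179.6]
ee_rot: [0.986, 0.164, 0.001, -0.0]
contact_force: [-0.4, 0.0, 0.4]
gripper_width: 0.3
```

```bash
python3 - <<'E'
from h import *
tool()
v=snap("wrist","w6.npz"); s=snap("side","s6.npz")
P,uv=v.cloud(); q=P-BO; x=q@Bx; y=q@By
for nm,m in {"rims":(x>-76)&(x<74)&(abs(abs(y)-25)<2.5)&(P[:,2]>60)&(P[:,2]<110),"bar":(x>-76)&(x<-60)&(abs(y)<20)&(P[:,2]>60)&(P[:,2]<110)}.items():
    k=np.polyfit(x[m],P[m,2],1); print(nm,m.sum(),k,"z@-69",np.polyval(k,-69),"z@70",np.polyval(k,70))
for x0 in range(-104,-74,3):
    m=(x>=x0)&(x<x0+3)&(abs(y)<8)&(P[:,2]>30); print(x0,m.sum(),np.percentile(P[m,2],[10,50,90]).round(1) if m.sum() else "",end=" | ")
m=(x<-94)&(abs(abs(y)-32.5)<2)&(P[:,2]>60)&(x>-101);print("\ncheek z(74)",np.median(P[m,2]))
p=v.proj([Bw(-75,0,75),Bw(80,0,75)]);ps=s.proj([Bw(-75,0,75),Bw(80,0,75)]); print(p.round(),ps.round())
c=p[0].astype(int); a=v.im[max(0,c[1]-50):c[1]+60,c[0]-55:c[0]+55]; c=ps.mean(0).astype(int); b=s.im[c[1]-55:c[1]+55,c[0]-65:c[0]+65]
cv2.imwrite("pics/fin.png",np.hstack([cv2.resize(a,(380,380),interpolation=cv2.INTER_CUBIC),cv2.resize(b,(420,380),interpolation=cv2.INTER_CUBIC)]))
E
```

```text
tcp box [ 13.91  -1.08 179.62] F(box) [ 0.36 -0.14  0.37] tq [ 0.03 -0.02 -0.01] w 0.3 t 25.6
rims 1902 [8.02581385e-03 8.16415180e+01] z@-69 81.08773681528034 z@70 82.2033249402511
bar 977 [-4.24217567e-03  8.07697868e+01] z@-69 81.06249687620604 z@70 80.47283445796826
-104 0  | -101 0  | -98 40 [88.5 89.3 90.1] | -95 79 [88.8 89.5 90.5] | -92 80 [88.5 89.6 90.3] | -89 99 [85.4 88.2 90.1] | -86 100 [79.9 81.8 84. ] | -83 79 [73.3 74.3 78.9] | -80 68 [73.4 74.3 79.8] | -77 72 [80.2 81.1 82.1] | 
cheek z(74) 75.06400132982695
[[257.  74.]
 [258. 245.]] [[218. 245.]
 [283. 234.]]
```

View pics/fin.png

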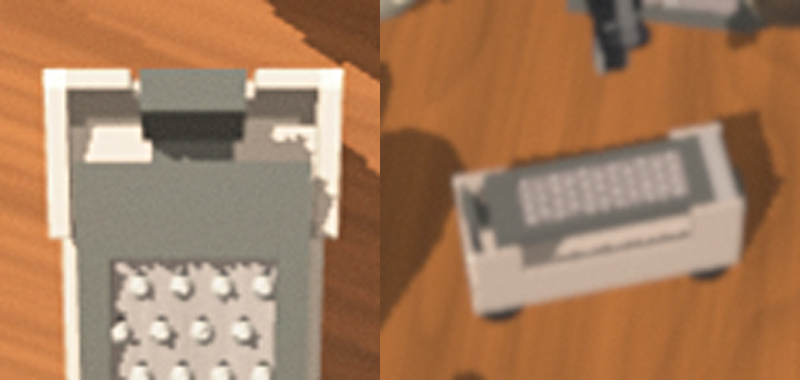

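The plate is level in the box: bar top at 81.1 by depth, against 75.1 for a cheek that should read 74, so the bar is at about 80, as it should be when home. The catch head overlaps the tab at (190,125). Last check: the catch head's position now against its rest position before.

```bash
python3 - <<'E'
from h import *
for n in("wbox","w6"):
    v=V(n+".npz"); P,uv=v.cloud(); q=P-BO; x=q@Bx; y=q@By
    m=(abs(y)<8)&(x<-75)&(x>-104)&(P[:,2]>84); print(n,"head top (z>84): x range",np.percentile(x[m],[3,50,97]).round(1),"z",np.median(P[m,2]).round(1))
    m=(abs(y)<8)&(x<-78)&(x>-104)&(P[:,2]>78)&(P[:,2]<84);print("  slope x at z~81",np.median(x[m]).round(2),m.sum())
t0=V("top0.npz"); t1=snap("top","t6.npz")
d=cv2.absdiff(t0.im,t1.im).max(2)
c=t1.proj([[526,-71,12]])[0].astype(int); print("slicer diff px>40:",(d[c[1]-45:c[1]+45,c[0]-20:c[0]+20]>40).sum())
tool()
E
```

```text
wbox head top (z>84): x range [-95.4 -90.3 -86.1] z 89.3
  slope x at z~81 -83.78 69
w6 head top (z>84): x range [-96.  -91.  -85.8] z 89.2
  slope x at z~81 -83.93 105
slicer diff px>40: 319
tcp box [ 14.61  -0.84 177.24] F(box) [-0.11 -0.48 -0.53] tq [-0.03  0.02  0.01] w 0.1 t 25.75
```

```bash
python3 - <<'E'
from h import *
r=[]
for n in("top0","t6"):
    v=V(n+".npz"); P,uv=v.cloud(); sat=cv2.cvtColor(v.im,cv2.COLOR_BGR2HSV)[uv[:,1],uv[:,0],1]
    m=(uv[:,0]>298)&(uv[:,0]<335)&(uv[:,1]>165)&(uv[:,1]<250)&(sat<110)&(P[:,2]>4)&(P[:,2]<30); r.append(np.array(cv2.minAreaRect(P[m][:,:2].astype(np.float32))[0]))
print(r)
if np.linalg.norm(r[0]-r[1])<4: arm.job_done(); print("done",arm.read_state()["clock"])
E
```

```text
[array([526.13635254, -70.72505188]), array([526.29772949, -70.26365662])]
the job is handed in; nothing more can be done
the job is handed in; nothing more can be done
```

The grating plate is home on the catch box with the spring catch closed over its tab. I handed the job in at about 26 s of the 64 s; no verdict is reported.

**What I did**
- I gripped the plate by its sides and touched the lip's top lightly, at about 81 mm. That puts the thickness wheel roughly 1 mm up.
- I slid the tongue about 8 mm in under the lip at 0.17 rad slope, with almost no contact force.
- I swung the plate down until the tab met the catch, let go, and pressed the end bar with shut fingers.
- I then moved the hand about 100 mm clear above the box.

**Last checks**
- **Height:** the bar top is about 80 mm up after correcting a 1 mm depth bias. The tongue end is about 1 mm higher, and the slope is under 0.01 rad.
- **Tongue:** its tip is about 93 mm along the box, against the end wall.
- **Catch:** the head is within 0.2 mm of its rest position, which is about 0.003 rad.
- **Slicing plate:** it moved less than 0.5 mm. I did not measure the other things on the counter again.
- **Force:** the largest reading was about 14 N, at the final stop of the press.

**What went wrong or disagreed**
- **Missed grip:** my first grip closed above the plate. The real fingertips are about 30 mm further back than the reported TCP, seen in the wrist and side views, so I corrected for that.
- **Tab on the catch head:** after I let go, the tab sat on top of the catch head because the plate was about 2 mm short. I pulled it forward with the fingertips before pressing.
- **Box length:** the box measured 197.7 mm instead of 200, so positions along it carry an error of about 1 mm.

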